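# Lock the dosing cartridges in the squeeze press and clear the packing

## Robot

A 7-joint arm with a two-finger parallel gripper is mounted at the origin on the work surface. World frame = base frame: x ahead of the robot, y to its left, z up, the work surface at z = 0. Lengths are in m, angles in rad, forces in N, time in s.
With the tool pointing down it reaches from about 0.425 to 0.825 m from the base axis. Payload 3.6 kg.
Tool frame: the origin (TCP) lies at the centre of the arm's flange, where the gripper is bolted on; the fingertips stand 173 mm ahead of it and the grasp point (between the pads) lies 155 mm ahead of it; z points along the fingers, y is the line along which they close (so a half turn about z gives the same grasp; the last joint's range is limited). The gripper opens to 85 mm and grips with 20 to 120 N. Pads are 22 mm wide; open, the fingers measure 114 mm over their backs; the gripper's body (76 mm by 85 mm) begins 54 mm behind the grasp point. The pads swing forward as they close: fully open they stand 13 mm farther back than shut.
Start: joints at [-1.361, 0.615, -0.013, 1.423, 0.008, 1.103, -0.04], TCP at [0.152, 0.632, 0.405] pointing down, gripper open.
Joint ranges: [-3.12, 3.12], [-0.3, 2.06], [-1.34, 1.32], [0.26, 2.42], [-1.36, 4.5], [0.01, 1.98], [-2.84, 2.84]. Speed limits (rad/s): [2.79, 2.79, 3.14, 3.14, 3.14, 3.14, 3.14].

## Interface

Orientations are given as a unit quaternion [w, x, y, z].
In Python, from workcell import r gives the robot as it stands. The module is installed in compiled form; this text tells all that it offers.
- The arm moves only by the shell command python3 -m inch 'ROWS' [FORCE]. ROWS is JSON, a list of rows, each a list of 3 entries, a list of its own where there are three numbers: the shift along the world's x, y, z in units of 100 mm (1.0 is 100 mm), then the turn, a rotation vector about the world's x, y, z in units of 1.5 rad (1.0 is 1.5 rad), then the opening, from -1 (shut) to 1 (fully open). In form: [[[tx, ty, tz], [ax, ay, az], jaw], ...]. A call has 1 to 12 rows; each row is the pose to reach, as a shift and turn from the pose commanded when the call began; what a row does not reach only later rows make up. A row lasts 1/8 s, in which the tool goes at most 62.5 mm and 10.7 degrees, less where a joint would pass 70% of its speed; a pose out of reach is approached as far as the arm can. A call with a number of a shift or a turn outside -1 to 1 is refused whole. A call with a gripper value outside its range is refused whole. The fingers move at their own pace and stop on an object; FORCE is the grip in N (left out, the last holds). Time passes only in rows, so rows that repeat a pose let the fingers close. It gives the time, the measured TCP pose, the force, the opening and the grip force at its end, in the units of the state.
- r.get_obs(): the state, without advancing time (a new reading comes with each control period).
- r.grab_frame(name): name is "side" or "top"; returns a dict with "img" (400x640x3 uint8, red, green, blue), "intrinsics" (3x3 intrinsics, pixels), "position" and "rotation" of the camera in the world. Camera axes: x right, y down, z forward; pixel columns grow to the right and rows downward; lengths in m; the calibration is good to about 2 mm. A picture is of the moment at which its call begins. There is no depth.
- r.finish_job(): hands the job in; it is judged then, once.
Trained networks look in a picture, given as the dict that the camera call returned (one of the last four; its "shot" number tells which), for a name from the list of things; names that differ only in an ending like _2 or _b are one class to them, and where a whole thing is asked for, a point or a joint stands for the part that bears it (a point fixed in the world has none). Each returns a list of dicts, best first, with "p" (0 to 1); they miss things now and then, are a little off and sometimes report something else, mostly with a low value. They report only what shows in the picture. A call takes as long as a camera call. They do not tell look-alikes from the thing itself.
- r.boxes_of(picture, query): "at" ([column, row] in pixels, amid what is visible of it).
- r.regions_of(picture, query): "region" (400x640 bool, what is visible of it) and "at" ([column, row] in pixels, amid what is visible of it).
- r.place_of(picture, query): "at" ([column, row] in pixels: a listed point, or the origin of a listed thing).
The state is a dict: "t": time; "joints": joint angles; "joint_velocities": joint speeds; "tau": joint torques, N m; "tool_pos": TCP position; "tool_rot": TCP orientation; "ft_force": force on the tool from outside, world axes, zero at the start; "ft_torque": the same for the moment, N m; "grip_width": opening from 0.0 (shut) to 1.0 (fully open); "grasp_force": force on a finger pad.
Only numpy, scipy, OpenCV 4.12 (cv2) and the standard library are available. Lean on these libraries where they do the work, as an engineer would, in place of code of your own. Each camera call takes 0.05 s, during which the arm holds its last target. There are 200 camera calls.

## Task

Lock every dosing cartridge on the counter: seat it flat and square in the pocket of the press, squeeze the two press handles together until the resistance gives and its wings snap in, let go, and stand it upright in a bay of the grey crate. When all of them are locked and in the crate, slide the cardboard packing pad (do not lift it) over the counter's far edge so that it drops into the bin below. Lock the cartridges only in the press, and do not knock over or shove aside the cup and the red cap.

Things in the scene. Friction and masses are not known exactly. Their poses are not given: they have to be found in the camera images.
- cart1: dosing cartridge, 0.24 kg: white case 60 (x) by 56 (y) by 40 mm high; grip rib on top 46 (x) by 14 mm (y), 40 to 72 mm above the underside; a grey wing on each y side, 44 mm long in x, 18 to 38 mm above the underside: 92 mm over both when out, 78 mm locked in. Origin: centre of underside, z up. Same either way round. Starts on the counter, wings out; may be absent
- cart1_wing (a joint): how far each of the two wings of this cartridge is pressed in (they are geared and move together): 0 out, 0.007 m fully in and locked. An over-centre spring holds them out: about 30 N on each wing to start them, less and less to none at 4.5 mm, then the wings snap in by themselves and stay
- cart2: dosing cartridge, 0.24 kg: white case 60 (x) by 56 (y) by 40 mm high; grip rib on top 46 (x) by 14 mm (y), 40 to 72 mm above the underside; a grey wing on each y side, 44 mm long in x, 18 to 38 mm above the underside: 92 mm over both when out, 78 mm locked in. Origin: centre of underside, z up. Same either way round. Starts on the counter, wings out; may be absent
- cart2_wing (a joint): how far each of the two wings of this cartridge is pressed in (they are geared and move together): 0 out, 0.007 m fully in and locked. An over-centre spring holds them out: about 30 N on each wing to start them, less and less to none at 4.5 mm, then the wings snap in by themselves and stay
- cart3: dosing cartridge, 0.24 kg: white case 60 (x) by 56 (y) by 40 mm high; grip rib on top 46 (x) by 14 mm (y), 40 to 72 mm above the underside; a grey wing on each y side, 44 mm long in x, 18 to 38 mm above the underside: 92 mm over both when out, 78 mm locked in. Origin: centre of underside, z up. Same either way round. Starts on the counter, wings out; may be absent
- cart3_wing (a joint): how far each of the two wings of this cartridge is pressed in (they are geared and move together): 0 out, 0.007 m fully in and locked. An over-centre spring holds them out: about 30 N on each wing to start them, less and less to none at 4.5 mm, then the wings snap in by themselves and stay
- press: fixed squeeze press: dark steel base plate 190 by 170 by 12 mm with a pocket and two handles. x points from the handle grips past the pocket to the handle pivots (70 mm beyond the pocket, under a bridge that starts 57 mm beyond it and is 62 mm high). Handles run 28 to 58 mm above the counter. Origin: under the pocket centre, at counter height
- pocket (a point): centre of the pocket's floor, 12 mm above the counter; axes as the press. Pocket 63 (x) by 59 mm (y), walls 14 mm high, takes a cartridge's foot either way round. The open jaws stand 50 mm to each y side of this point, so a cartridge goes straight down, its wings towards the jaws
- squeeze (a point): point midway between the black rubber grips of the two handles, 69 mm from the pocket centre towards -x, 43 mm above the counter; axes as the press. Grips 44 mm long in x, 28 to 58 mm above the counter; handles open: 68 mm in y over both (72 mm at their ends); closed on a cartridge: about 24 mm
- handle (a joint): angle each of the two geared press handles is swung in (rad): 0 open (a light spring returns them), about 0.06 when the jaws touch a cartridge's wings, about 0.16 with the wings fully in, stop at 0.19. Pinching both grips towards each other takes at most about 20 N a side
- crate: fixed grey open carrier crate, 310 mm (x) by 120 mm (y) outside, walls 5 mm thick and 30 mm high, floor 5 mm, two cross walls make three bays side by side in x, each about 97 by 110 mm inside; one cartridge stands in a bay, its 60 mm side along the crate's x. Origin: centre of its underside
- bay1 (a point): centre of the floor of the first bay (-x end); axes as the crate
- bay2 (a point): centre of the floor of the middle bay
- bay3 (a point): centre of the floor of the last bay (+x end)
- pad: loose flat cardboard packing pad, 90 mm (x) by 120 mm (y) by 16 mm, 0.09 kg, lying on the counter near its far edge (the counter ends at world x = 0.63, running along y). Too wide to grip. Origin: centre of its underside
- mouth (a point): centre of the mouth (rim height) of the fixed black scrap bin on a trolley just beyond the counter's far edge: 170 mm (x) by 380 mm (y) outside, walls 6 mm, 110 mm deep; the rim is 45 mm below the counter top; axes as the world
- cup: bystander: clear measuring cup, 68 mm across, 65 mm high; origin under its centre
- cap: bystander: red jug cap lying on the counter, 52 mm across, 26 mm high; origin under its centre
Mind the look-alikes: they are no part of the job. What is shaped like the cart2 but orange or turquoise is not meant.

How it is judged:
By the outcome, as a careful person would: the job done as asked, in the order asked, and still so for the second after the job is handed in, with the robot touching nothing.
Of cart1, cart2, cart3 only 2 to 3 are there at a start; the rules pass over those that are not, and their reading is None.
At some moment in a run one of cart1, cart2, cart3 may be knocked a few centimetres aside while the robot is not near it.
It also fails if it takes over 210 s, if anything falls off the work surface, if the arm or the gripper's body presses on something with over 40 N, if the wrist force passes 120 N, or if a joint passes its speed limit or range.

## Working session

There is one attempt and no reset: what is moved stays moved. The work goes in short steps, Python scripts to look and compute and a shell command to move; the robot and the scene stay as the last step left them, time stands still between calls to the robot, and variables do not carry over. Pictures are saved under pics/ and viewed, at most 16 in all, crops included, and the job is handed in when it is done.

```bash
mkdir -p pics; ls; cat > h.py <<'E'
import numpy as np, cv2, json
from workcell import r
def ray(p,uv):
    K=np.array(p["intrinsics"]);R=np.array(p["rotation"])
    if R.shape!=(3,3):
        from scipy.spatial.transform import Rotation as S
        R=S.from_quat(np.r_[R[1:],R[0]]).as_matrix()
    d=R@np.linalg.solve(K,[uv[0],uv[1],1.]); return np.array(p["position"]),d
def onz(p,uv,z):
    o,d=ray(p,uv); return o+d*(z-o[2])/d[2]
def proj(p,X):
    K=np.array(p["intrinsics"]);R=np.array(p["rotation"])
    c=R.T@(np.array(X)-np.array(p["position"])); q=K@c; return q[:2]/q[2]
def save(p,n,crop=None,s=1):
    im=p["img"][:,:,::-1]
    if crop: im=im[crop[1]:crop[3],crop[0]:crop[2]]
    cv2.imwrite("pics/"+n,cv2.resize(im,None,fx=s,fy=s,interpolation=cv2.INTER_CUBIC))
E
python3 - <<'E'
from h import *
np.set_printoptions(precision=3,suppress=True)
for n in("top","side"):
    p=r.grab_frame(n); save(p,n+"0.png")
    print(n,p["position"],np.array(p["rotation"]))
    for q,z in [("cart1",0),("press",0),("pocket",.012),("squeeze",.043),("crate",0),("bay1",.005),("bay2",.005),("bay3",.005),("pad",0),("mouth",-.045),("cup",0),("cap",0)]:
        for d in r.place_of(p,q)[:6]:
            print(q,round(d["p"],2),np.array(d["at"]),onz(p,d["at"],z)[:2])
print(r.get_obs())
E
```

```text
pics
top [0.299 0.026 1.015] [ 0.048 -0.695  0.714 -0.062]
cart1 0.85 [258.2 216.4] [0.431 0.141]
cart1 0.78 [320.5 213.8] [ 0.434 -0.007]
cart1 0.75 [239.7 156.7] [0.579 0.185]
cart1 0.75 [258.6 266.8] [0.313 0.141]
cart1 0.69 [171.9 322. ] [0.193 0.339]
cart1 0.62 [461.  302.5] [ 0.217 -0.328]
press 0.8 [441.7 206.9] [ 0.443 -0.299]
press 0.39 [184.5 261.7] [0.329 0.313]
pocket 0.86 [445.3 209.1] [ 0.436 -0.304]
pocket 0.5 [311.5 161.5] [0.559 0.011]
squeeze 0.96 [451.7 234.7] [ 0.372 -0.304]
crate 0.67 [186.5 215.9] [0.437 0.311]
bay1 0.87 [185.7 212.6] [0.444 0.311]
bay1 0.82 [182.2 259.5] [0.334 0.317]
bay1 0.62 [189.2 174. ] [0.537 0.305]
bay2 0.87 [185.7 212.6] [0.444 0.311]
bay2 0.82 [182.2 259.5] [0.334 0.317]
bay2 0.62 [189.2 174. ] [0.537 0.305]
bay3 0.87 [185.7 212.6] [0.444 0.311]
bay3 0.82 [182.2 259.5] [0.334 0.317]
bay3 0.62 [189.2 174. ] [0.537 0.305]
pad 0.6 [312.5 159.5] [0.568 0.008]
mouth 0.78 [317.7 104.9] [ 0.725 -0.01 ]
cup 0.96 [376.3 209.8] [ 0.44  -0.141]
cap 0.92 [390.7 151.6] [ 0.583 -0.184]
side [-0.058 -0.659  0.796] [-0.387  0.864 -0.298  0.121]
cart1 
[... 711 characters left out ...]
164.7] [0.335 0.303]
pad 0.65 [359.6 186.3] [0.558 0.01 ]
mouth 0.83 [411.4 178.9] [ 0.729 -0.02 ]
mouth 0.26 [233.2 164.5] [0.364 0.361]
cup 0.62 [363.9 238.9] [ 0.443 -0.138]
cap 0.8 [413.9 223.6] [ 0.57  -0.176]
{'t': 1.3, 'joints': array([-1.361,  0.615, -0.013,  1.423,  0.008,  1.103, -0.04 ]), 'joint_velocities': array([ 0.   , -0.   ,  0.001,  0.   ,  0.002, -0.001, -0.   ]), 'tau': array([ -0.   , -46.909,   0.259, -17.135,   0.01 ,   0.002,   0.   ]), 'tool_pos': array([0.152, 0.632, 0.405]), 'tool_rot': array([-0.   ,  0.118,  0.993, -0.   ]), 'ft_force': array([ 0.049,  0.75 , -0.224]), 'ft_torque': array([0.042, 0.012, 0.015]), 'grasp_force': 0.0, 'grip_width': 1.002151033885594}
```

View pictures.

View pics/top0.png

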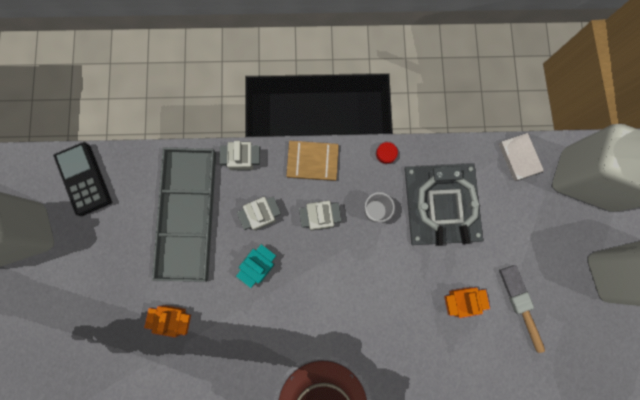

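View pics/side0.png

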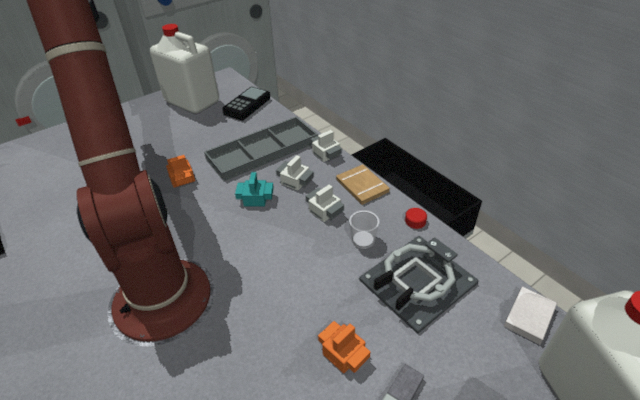

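```bash
python3 - <<'E'
from h import *
t=r.grab_frame("top"); s=r.grab_frame("side")
np.savez("f0.npz",**{k+n:np.array(f[k]) for n,f in(("T",t),("S",s)) for k in("img","intrinsics","position","rotation")})
def c(p,b): return cv2.resize(p["img"][b[1]:b[3],b[0]:b[2],::-1],(400,300),interpolation=cv2.INTER_CUBIC)
a=np.vstack([np.hstack([c(t,(395,155,515,245)),c(s,(350,225,490,330))]),np.hstack([c(t,(215,130,355,235)),c(s,(260,120,380,210))])])
cv2.imwrite("pics/crops.png",a)
E
```

```text
(no output)
```

View pics/crops.png

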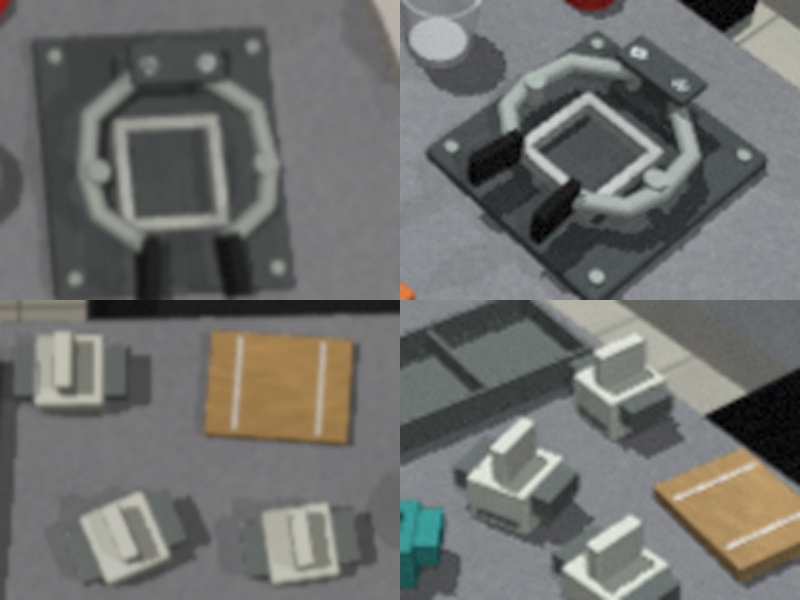

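```bash
cat > fit.py <<'E'
from h import *
from scipy.optimize import minimize
from scipy.ndimage import map_coordinates
def rect(a,b,z,cx=0,cy=0): # half sizes
    P=np.array([[-a,-b],[a,-b],[a,b],[-a,b]])+[cx,cy]
    return [(np.r_[P[i],z],np.r_[P[(i+1)%4],z]) for i in range(4)]
CART=rect(.030,.028,.040)+rect(.023,.007,.072)+rect(.022,.046,.038)
CARTL=rect(.030,.028,.040)+rect(.023,.007,.072)+rect(.022,.039,.038)
POCK=rect(.0315,.0295,.026)
PAD=rect(.045,.06,.016)
CRATE=rect(.155,.06,.030)
RIB=rect(.023,.007,.072)
def grads(p):
    L=cv2.cvtColor(p["img"],cv2.COLOR_RGB2LAB).astype(np.float32)
    L=cv2.GaussianBlur(L,(0,0),.8)
    return cv2.Sobel(L,-1,1,0)/8,cv2.Sobel(L,-1,0,1)/8
def projN(p,X):
    K=np.array(p["intrinsics"]);R=np.array(p["rotation"])
    if R.shape!=(3,3):
        from scipy.spatial.transform import Rotation as S
        R=S.from_quat(np.r_[R[1:],R[0]]).as_matrix()
    c=(X-np.array(p["position"]))@R; q=c@K.T; return q[:,:2]/q[:,2:]
def score(x,p,g,E,z0):
    c,s=np.cos(x[2]),np.sin(x[2]); R=np.array([[c,-s,0],[s,c,0],[0,0,1]]); t=np.array([x[0],x[1],z0])
    tot=0;n=0; w=np.linspace(0.05,.95,25)[:,None]
    for a,b in E:
        uv=projN(p,(a+(b-a)*w)@R.T+t); d=uv[-1]-uv[0]; d/=np.linalg.norm(d)+1e-9
        c_=[uv[:,1],uv[:,0]]
        v=0
        for k in range(3):
            v=v+np.abs(map_coordinates(g[0][:,:,k],c_,order=1)*-d[1]+map_coordinates(g[1][:,:,k],c_,order=1)*d[0])
        tot+=np.minimum(v,20).mean(); n+=1
    return tot/n
def fit(ps,E,x0,z0=0,rad=.015,yr=.5,nyaw=21):
    gs=[grads(p) for p in ps]; f=lambda x:-sum(score(x,p,g,E,z0) for p,g in zip(ps,gs))
    best=[]
    for a in np.linspace(-yr,yr,nyaw):
        for dx in np.arange(-rad,rad+1e-9,.003):
            for dy in np.arange(-rad,rad+1e-9,.003):
                x=[x0[0]+dx,x0[1]+dy,x0[2]+a]; best.append((f(x),x))
    best.sort(key=lambda b:b[0]); out=None
    for _,x in best[:4]:
        s=np.array([x]+[np.array(x)+d for d in np.diag([.002,.002,.03])])
        m=minimize(f,x,method="Nelder-Mead",options=dict(initial_simplex=s,xatol=1e-5,fatol=1e-4))
        if out is None or m.fun<out.fun: out=m
    return out.x,-out.fun
def load(fn):
    d=np.load(fn); return [{k:d[k+n] for k in("img","intrinsics","position","rotation")} for n in"TS"]
E
cat > run.py <<'E'
from fit import *
np.set_printoptions(precision=4,suppress=True)
ps=load("f0.npz")
for n,E,x0,z0,yr in [("A",CART,(.578,.180,0),0,.4),("B",CART,(.436,.139,.4),0,.5),("C",CART,(.432,-.002,0),0,.4),("pock",POCK,(.44,-.303,0.05),0,.25),
  ("plate",rect(.095,.085,.012),(.43,-.303,.05),0,.2),("pad",PAD,(.563,.009,0),0,.3),("crate",CRATE,(.438,.31,-.05),0,.2)]:
    print(n,*[fit(q,E,x0,z0,yr=yr,nyaw=13) for q in (ps,ps[:1],ps[1:])])
E
time python3 run.py
```

```text
A (array([0.5753, 0.1803, 0.0036]), np.float64(29.076588903833795)) (array([ 0.5751,  0.1804, -0.0046]), np.float64(14.310034031473739)) (array([ 0.5776,  0.1805, -0.0316]), np.float64(14.902611975627869))
B (array([0.4356, 0.1365, 0.429 ]), np.float64(29.20500695659574)) (array([0.436 , 0.1366, 0.3867]), np.float64(13.282652539590332)) (array([0.4351, 0.1354, 0.489 ]), np.float64(16.195356783410578))
C (array([ 0.428 , -0.004 ,  0.1457]), np.float64(29.17299797421139)) (array([ 0.4281, -0.0044,  0.116 ]), np.float64(12.885008313255646)) (array([ 0.4279, -0.0042,  0.1677]), np.float64(16.41358600221695))
pock (array([ 0.4416, -0.3014,  0.0503]), np.float64(38.9272627400067)) (array([ 0.4405, -0.3009,  0.0295]), np.float64(19.871030232437025)) (array([ 0.443 , -0.3014,  0.0351]), np.float64(19.392325433586663))
plate (array([ 0.4481, -0.3001,  0.0246]), np.float64(24.969586320873915)) (array([ 0.4495, -0.2992,  0.0248]), np.float64(13.724488426636764)) (array([ 0.4455, -0.3056,  0.0231]), np.float64(14.61066088491442))
pad (array([ 0.5632,  0.0086, -0.0951]), np.float64(36.799366761401714)) (array([ 0.5632,  0.0088, -0.0932]), np.float64(17.868724930836006)) (array([ 0.564 ,  0.0074, -0.1219]), np.float64(19.120191998936843))
crate (array([ 0.4411,  0.3095, -0.0517]), np.float64(29.819898613856374)) (array([ 0.4388,  0.3098, -0.0552]), np.float64(12.127578788531286)) (array([ 0.4346,  0.3101, -0.0552]), np.float64(18.731937652528224))
real	2m39.965s
user	2m37.578s
sys	0m0.640s
```

```bash
python3 -m inch '[[[0.85,-0.9,-0.17],[0,0,0.15],0],[[0.85,-0.9,-0.17],[0,0,0.15],0],[[0.85,-0.9,-0.17],[0,0,0.15],0]]' 60
for i in 1 2 3 4; do python3 -m inch '[[[0.85,-0.9,-0.17],[0,0,0],0],[[0.85,-0.9,-0.17],[0,0,0],0],[[0.85,-0.9,-0.17],[0,0,0],0]]'; done
python3 -c "
from h import *
from scipy.spatial.transform import Rotation as S
o=r.get_obs();q=o['tool_rot'];print(o['t'],o['tool_pos'],o['grip_width'],S.from_quat(np.r_[q[1:],q[0]]).as_matrix())"
```

```text
t: 1.78
tool_pos: [0.2435, 0.5373, 0.3871]
tool_rot: [0.002, 0.012, 1.0, -0.003]
ft_force: [-0.7, 0.1, -0.6]
grip_width: 0.5
grasp_force: 0.0
t: 2.15
tool_pos: [0.3272, 0.4476, 0.3703]
tool_rot: [0.001, 0.011, 1.0, -0.002]
ft_force: [0.5, 0.7, 0.0]
grip_width: 0.499
grasp_force: 0.0
t: 2.52
tool_pos: [0.4113, 0.3578, 0.3533]
tool_rot: [0.001, 0.011, 1.0, -0.002]
ft_force: [0.1, 0.3, -0.7]
grip_width: 0.501
grasp_force: 0.0
t: 2.9
tool_pos: [0.4958, 0.268, 0.3362]
tool_rot: [0.001, 0.011, 1.0, -0.002]
ft_force: [-0.4, -0.2, 0.3]
grip_width: 0.5
grasp_force: 0.0
t: 3.28
tool_pos: [0.5802, 0.178, 0.3191]
tool_rot: [0.001, 0.01, 1.0, -0.002]
ft_force: [0.1, 0.5, 1.2]
grip_width: 0.5
grasp_force: 0.0
3.275 [0.58016721 0.17804803 0.31906764] 0.4997169464574934 [[-0.99979788  0.02003636  0.00165758]
 [ 0.02003107  0.9997944  -0.00314795]
 [-0.00172031 -0.00311411 -0.99999367]]
```

```bash
python3 -m inch '[[[-0.04,0.028,-0.5],[0,0,0.01],0],[[-0.04,0.028,-0.8],[0,0,0.01],0],[[-0.04,0.028,-1.0],[0,0,0.01],0],[[-0.04,0.028,-1.0],[0,0,0.01],0],[[-0.04,0.028,-1.0],[0,0,0.01],-1],[[-0.04,0.028,-1.0],[0,0,0.01],-1],[[-0.04,0.028,-1.0],[0,0,0.01],-1],[[-0.04,0.028,-1.0],[0,0,0.01],-1],[[-0.04,0.028,-1.0],[0,0,0.01],-1]]' 60
python3 -m inch '[[[0,0,0.3],[0,0,0],-1],[[0,0,0.6],[0,0,0],-1],[[0,0,0.6],[0,0,0],-1]]'
```

```text
t: 4.4
tool_pos: [0.5733, 0.1851, 0.2199]
tool_rot: [-0.0, -0.002, 1.0, 0.0]
ft_force: [-0.8, 0.8, -1.0]
grip_width: 0.155
grasp_force: 61.6
t: 4.78
tool_pos: [0.5744, 0.1849, 0.2818]
tool_rot: [0.003, -0.002, 1.0, 0.001]
ft_force: [0.1, 0.8, -2.9]
grip_width: 0.153
grasp_force: 61.5
```

```bash
python3 -m inch '[[[0,0,0.5],[0,0,0],-1],[[-0.27,-0.97,0.8],[0,0,0.018],-1],[[-0.27,-0.97,0.8],[0,0,0.018],-1],[[-0.27,-0.97,0.8],[0,0,0.018],-1]]'
for i in 1 2 3; do python3 -m inch '[[[-0.26,-0.97,0],[0,0,0],-1],[[-0.26,-0.97,0],[0,0,0],-1],[[-0.26,-0.97,0],[0,0,0],-1]]';done
python3 -m inch '[[[-0.26,-0.97,0],[0,0,0],-1],[[-0.26,-0.97,-0.3],[0,0,0],-1],[[-0.26,-0.97,-0.8],[0,0,0],-1],[[-0.26,-0.97,-0.8],[0,0,0],-1],[[-0.26,-0.97,-0.8],[0,0,0],-1],[[-0.26,-0.97,-0.8],[0,0,0],-1],[[-0.26,-0.97,-0.8],[0,0,0],-1]]'
cat > shot.py <<'E'
import sys
from h import *
t=r.grab_frame("top"); s=r.grab_frame("side")
np.savez(sys.argv[1],**{k+n:np.array(f[k]) for n,f in(("T",t),("S",s)) for k in("img","intrinsics","position","rotation")})
o=r.get_obs(); print(o["t"],o["tool_pos"],o["tool_rot"],o["ft_force"],o["grip_width"])
E
python3 shot.py f1.npz
python3 - <<'E'
from h import *;from fit import load
t,s=load("f1.npz")
def c(p,b): return cv2.resize(p["img"][b[1]:b[3],b[0]:b[2],::-1],(400,400),interpolation=cv2.INTER_CUBIC)
cv2.imwrite("pics/h1.png",np.hstack([c(t,(390,150,500,260)),c(s,(350,180,480,310))]))
E
```

```text
t: 5.28
tool_pos: [0.5459, 0.0827, 0.3591]
tool_rot: [-0.001, -0.011, 1.0, -0.002]
ft_force: [0.7, 0.0, -2.7]
grip_width: 0.151
grasp_force: 61.3
t: 5.65
tool_pos: [0.5195, -0.0127, 0.3581]
tool_rot: [-0.002, -0.012, 1.0, -0.001]
ft_force: [-0.0, 0.3, -3.3]
grip_width: 0.151
grasp_force: 61.3
t: 6.02
tool_pos: [0.4939, -0.1087, 0.3585]
tool_rot: [-0.001, -0.013, 1.0, -0.0]
ft_force: [0.7, 0.3, -3.1]
grip_width: 0.148
grasp_force: 61.3
t: 6.4
tool_pos: [0.4683, -0.2051, 0.3587]
tool_rot: [-0.001, -0.013, 1.0, -0.0]
ft_force: [-0.3, 0.4, -2.6]
grip_width: 0.147
grasp_force: 61.3
t: 7.28
tool_pos: [0.4431, -0.3, 0.2813]
tool_rot: [0.001, -0.016, 1.0, -0.001]
ft_force: [-0.7, -0.5, -2.1]
grip_width: 0.152
grasp_force: 61.2
7.375 [ 0.44270739 -0.30027709  0.28069812] [ 7.81360171e-04 -1.52359776e-02  9.99883469e-01 -5.50559603e-04] [-0.09657598 -0.84165859 -2.54289894] 0.15008606413389913
```

View pics/h1.png

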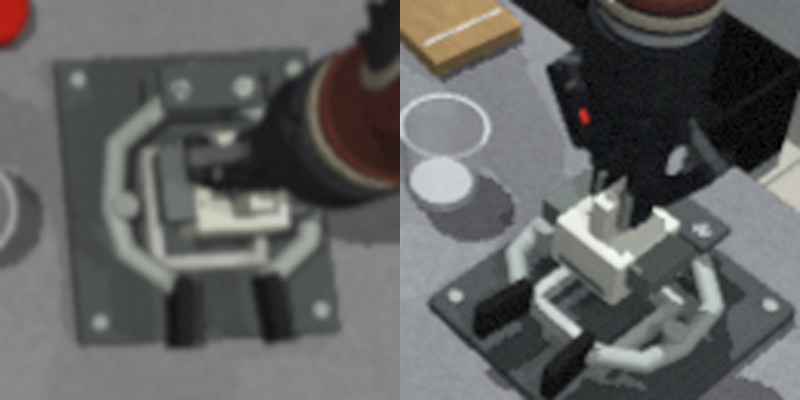

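```bash
cat > held.py <<'E'
import sys
from fit import *
np.set_printoptions(precision=4,suppress=True)
def fit2(p,E,x0,yaw,z0,rad=.01):
    g=grads(p); f=lambda x:-score([x[0],x[1],yaw],p,g,E,z0)
    c=[(f([x0[0]+a,x0[1]+b]),(x0[0]+a,x0[1]+b)) for a in np.arange(-rad,rad+1e-9,.001) for b in np.arange(-rad,rad+1e-9,.001)]
    m=minimize(f,min(c)[1],method="Nelder-Mead",options=dict(initial_simplex=np.array([min(c)[1]]*3)+[[0,0],[.001,0],[0,.001]]))
    return m.x,-m.fun
L=lambda *v:(np.array(v[:3]),np.array(v[3:]))
a,b=.030,.028
SIDE=[L(-a,-b,0,-a,b,0),L(-a,-b,.04,-a,b,.04),L(-a,-b,0,-a,-b,.04),L(-a,b,0,-a,b,.04),
 L(-.023,-.007,.072,-.023,.007,.072),L(-.023,-.007,.045,-.023,-.007,.072),L(-.023,.007,.045,-.023,.007,.072),
 L(-.022,-.046,.018,.022,-.046,.018),L(-.022,-.046,.038,-.022,-.046,.018)]
TOP=[L(-a,-b,.04,-a,b,.04),L(-a,b,.04,a,b,.04),L(-.022,.046,.038,.022,.046,.038),L(-.022,.046,.038,-.022,.028,.038),L(-.023,-.007,.072,-.023,.007,.072)]
if __name__=="__main__":
    z0=float(sys.argv[2]);gx,gy=float(sys.argv[3]),float(sys.argv[4])
    P0=load("f0.npz");P=load(sys.argv[1])
    for yaw in (.02,.03,.045):
        for n,i,E in(("top",0,TOP),("side",1,SIDE)):
            c=fit2(P[i],E,(gx,gy),yaw,z0); k=fit2(P0[i],POCK,(.4417,-.3012),yaw,0)
            print(yaw,n,c,k,"move mm",(k[0]-c[0])*1000)
E
python3 held.py f1.npz 0.0605 .443 -.3005
```

```text
0.02 top (array([ 0.4416, -0.2946]), np.float64(14.17519587137996)) (array([ 0.4408, -0.3006]), np.float64(19.863969593701178)) move mm [-0.8919 -5.9996]
0.02 side (array([ 0.4558, -0.2991]), np.float64(13.513937798714593)) (array([ 0.4431, -0.302 ]), np.float64(19.35443060646032)) move mm [-12.7235  -2.9628]
0.03 top (array([ 0.4415, -0.2947]), np.float64(14.414926823210783)) (array([ 0.4405, -0.3009]), np.float64(19.870801384180155)) move mm [-1.0568 -6.1417]
0.03 side (array([ 0.4557, -0.2988]), np.float64(13.614224197565058)) (array([ 0.4431, -0.3016]), np.float64(19.388901345378564)) move mm [-12.5763  -2.8386]
0.045 top (array([ 0.4416, -0.2948]), np.float64(14.714936459573995)) (array([ 0.4402, -0.3008]), np.float64(19.854428486164384)) move mm [-1.4032 -5.9759]
0.045 side (array([ 0.4558, -0.2981]), np.float64(13.703258290350377)) (array([ 0.4428, -0.3014]), np.float64(19.380508268523055)) move mm [-13.0115  -3.2516]
```

```bash
cat > ov.py <<'E'
import sys
from held import *
P=load(sys.argv[1]);z0,x,y,yaw=map(float,sys.argv[3:7]);S=6
ims=[]
for p,E,b in((P[0],TOP,(410,165,475,235)),(P[1],SIDE,(380,215,450,290))):
    im=cv2.resize(p["img"][b[1]:b[3],b[0]:b[2],::-1],None,fx=S,fy=S,interpolation=cv2.INTER_CUBIC)
    c,s=np.cos(yaw),np.sin(yaw);R=np.array([[c,-s,0],[s,c,0],[0,0,1]])
    for a,d in E:
        q=(projN(p,np.array([a,d])@R.T+[x,y,z0])-b[:2]+.5)*S
        cv2.line(im,*[tuple(int(v) for v in u) for u in q],(0,0,255),1)
    ims.append(cv2.resize(im,(390,450)))
cv2.imwrite("pics/"+sys.argv[2],np.hstack(ims))
E
python3 ov.py f1.npz ov1.png .0605 .4427 -.3003 .03
```

```text
(no output)
```

View pics/ov1.png

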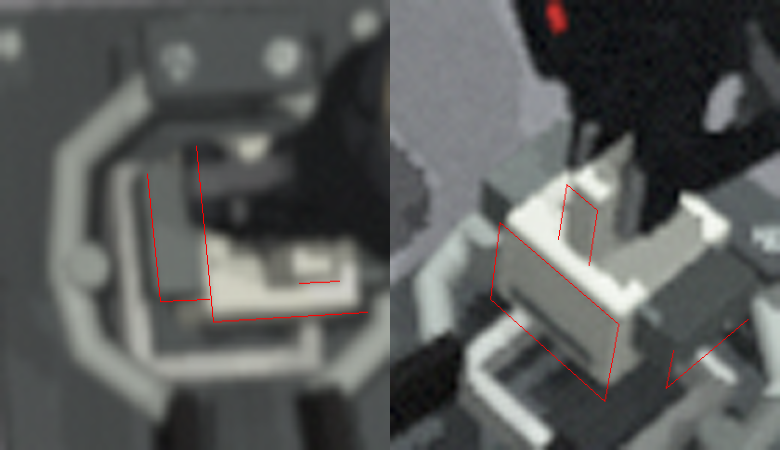

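```bash
cat > joint.py <<'E'
import sys
from held import *
KP=[np.array([.4405,-.3009]),np.array([.4431,-.3016])]; KM=(KP[0]+KP[1])/2
T2=[TOP[0],TOP[1],TOP[2],TOP[3]]; 
def joint(fn,x,y,z,yaw=.03,kb=[KP[0]-KM,KP[1]-KM],ry=.004,rz=.008):
    P=load(fn); G=[grads(p) for p in P]
    f=lambda v:-sum(score([v[0]+k[0],v[1]+k[1],yaw],p,g,E,v[2]) for p,g,k,E in zip(P,G,kb,(T2,SIDE)))
    c=[(f([a,b,d]),(a,b,d)) for a in x+np.arange(-.012,.0121,.0015) for b in y+np.arange(-ry,ry+1e-9,.0015) for d in z+np.arange(-rz,rz+1e-9,.002)]
    c.sort(); out=[]
    for s in c[:3]:
        m=minimize(f,s[1],method="Nelder-Mead",options=dict(initial_simplex=np.array([s[1]]*4)+np.vstack([[0,0,0],np.eye(3)*.001])))
        out.append((m.x,-m.fun))
    return out
if __name__=="__main__":
    for o in joint(sys.argv[1],*map(float,sys.argv[2:5])): print(o)
E
python3 joint.py f1.npz .445 -.3 .0605
python3 ov.py f1.npz ov2.png $(python3 -c "
from joint import *
v=joint('f1.npz',.445,-.3,.0605)[0][0]; print(v[2],v[0],v[1],.03)")
```

```text
(array([ 0.4491, -0.2971,  0.0542]), np.float64(26.76487792103626))
(array([ 0.4491, -0.2971,  0.0542]), np.float64(26.764916042494868))
(array([ 0.4491, -0.2971,  0.0542]), np.float64(26.764832328814816))
```

View pics/ov2.png

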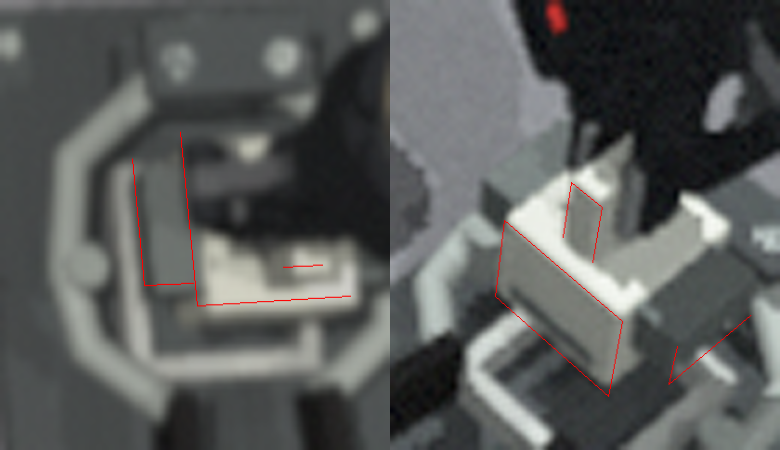

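```bash
python3 - <<'E'
from fit import *
P=load("f1.npz")
def c(p,b,w): return cv2.resize(p["img"][b[1]:b[3],b[0]:b[2],::-1],(w,600),interpolation=cv2.INTER_CUBIC)
im=np.clip(c(P[1],(390,228,450,288),600)*1.3,0,255).astype(np.uint8)
cv2.imwrite("pics/z1.png",im)
E
```

```text
(no output)
```

View pics/z1.png

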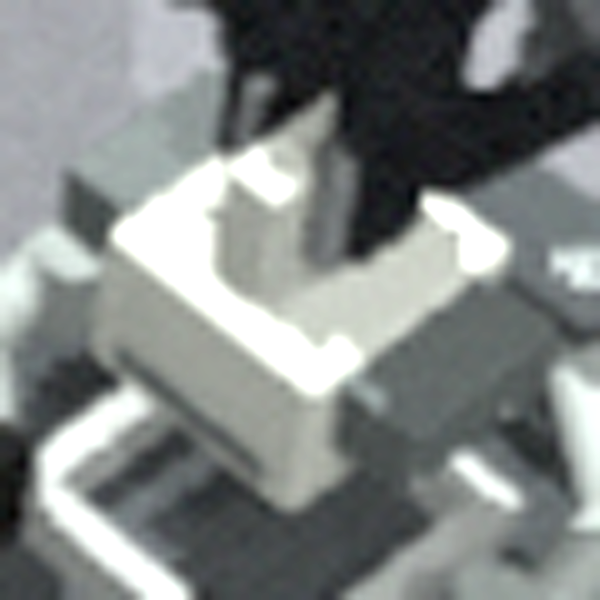

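```bash
cat > corn.py <<'E'
from fit import *
from scipy.optimize import least_squares
from scipy.spatial.transform import Rotation as S
np.set_printoptions(precision=4,suppress=True)
P=load("f1.npz");a,b=.03,.028
X=np.array([[-a,b,.04],[-a,-b,.04],[-a,b,0],[-a,-b,0],[a,-b,.04]])
U=np.array([[401.0,251.0],[421.3,266.5],[399.5,262],[418.8,278.5],[440.3,252]])
for n in(4,6):
    f=lambda v:((projN(P[1],S.from_rotvec([*(v[4:] if n==6 else(0,0)),v[3]]).apply(X)+v[:3])-U)).ravel()
    m=least_squares(f,[.443,-.3,.06,.03]+[0]*(n-4)); print(m.x,m.fun)
E
python3 corn.py
```

```text
[ 0.4786 -0.2755  0.0152  0.0294] [ 0.1943 -0.4172 -0.1453 -0.0572 -0.0331  0.5918  0.0095 -0.0838 -0.0211
 -0.015 ]
[ 0.4793 -0.2748  0.0152  0.0352  0.0193 -0.0183] [ 0.1896 -0.3201 -0.1058  0.2877 -0.0553  0.3044  0.016  -0.1668 -0.0422
 -0.1052]
```

```bash
cat >> corn.py <<'E'
print("joint")
KP=[np.array([.4405,-.3009,0]),np.array([.4431,-.3016,0])]; KM=(KP[0]+KP[1])/2
for zz,yy in((.0605,-.3003),):
  for wt in (0,1):
    def f(v):
        R=S.from_rotvec([0,0,v[3]])
        r1=(projN(P[1],R.apply(X)+v[:3]+KP[1]-KM)-U).ravel()
        t=projN(P[0],R.apply(np.array([[-a,b,.04],[-a,-b,.04],[-.022,.046,.038]]))+v[:3]+KP[0]-KM)
        # row of -x top edge at columns
        k=(t[1,1]-t[0,1])/(t[1,0]-t[0,0])
        r2=[t[0,1]+k*(c-t[0,0])-w for c,w in((443.7,212.4),(468.7,211.2))]
        return np.r_[r1,wt*np.array(r2),wt*(t[2,0]-(410+158/6-.5)),(v[2]-zz)/.0015*.5,(v[1]-yy)/.002*.5]
    m=least_squares(f,[.443,-.3,.06,.03]); print(m.x,m.fun)
E
python3 corn.py
```

```text
[ 0.4786 -0.2755  0.0152  0.0294] [ 0.1943 -0.4172 -0.1453 -0.0572 -0.0331  0.5918  0.0095 -0.0838 -0.0211
 -0.015 ]
[ 0.4793 -0.2748  0.0152  0.0352  0.0193 -0.0183] [ 0.1896 -0.3201 -0.1058  0.2877 -0.0553  0.3044  0.016  -0.1668 -0.0422
 -0.1052]
joint
[ 0.4466 -0.2976  0.0599  0.0232] [-0.6786 -1.1969  0.1183  0.2534 -0.9857  0.5624  0.1174  0.9719  1.5867
 -0.5134  0.      0.     -0.     -0.2046  0.6694]
[ 0.447  -0.298   0.0602  0.0237] [-0.3876 -1.2567  0.4377  0.1884 -0.7036  0.5081  0.4266  0.9125  1.8892
 -0.5907  0.715   0.6817 -1.0841 -0.1098  0.5714]
```

```bash
python3 -m inch '[[[-0.05,-0.03,0],[0,0,0],-1],[[-0.05,-0.03,-0.3],[0,0,0],-1],[[-0.05,-0.03,-0.3],[0,0,0],-1],[[-0.05,-0.03,-0.3],[0,0,0],-1],[[-0.05,-0.03,-0.3],[0,0,0],-1]]'
python3 shot.py f2.npz
python3 - <<'E'
from fit import *
P=load("f2.npz")
def c(p,b): return np.clip(cv2.resize(p["img"][b[1]:b[3],b[0]:b[2],::-1],(400,600),interpolation=cv2.INTER_CUBIC)*1.3,0,255).astype(np.uint8)
cv2.imwrite("pics/z2.png",np.hstack([c(P[0],(425,180,473,252)),c(P[1],(385,235,441,319))]))
E
```

```text
t: 8.0
tool_pos: [0.4378, -0.3036, 0.2506]
tool_rot: [0.001, -0.015, 1.0, -0.001]
ft_force: [-1.0, 0.3, -1.9]
grip_width: 0.151
grasp_force: 61.2
8.1 [ 0.43768489 -0.303501    0.25047811] [ 6.34694114e-04 -1.51167318e-02  9.99885431e-01 -4.54977429e-04] [ 0.19644712 -0.55940509 -2.92638185] 0.14910744646749935
```

View pics/z2.png

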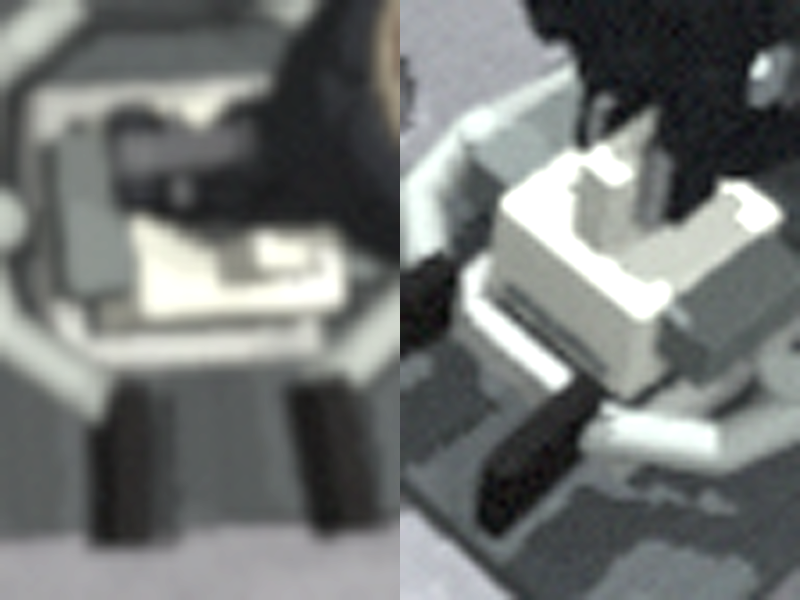

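```bash
cat > c2.py <<'E'
from fit import *
from scipy.optimize import least_squares
from scipy.spatial.transform import Rotation as S
P=load("f2.npz");a,b=.03,.028
X=np.array([[-a,b,.04],[-a,-b,.04],[-a,b,0],[-a,-b,0],[a,-b,.04]])
V=np.array([[497,205],[650,315],[490,285],[622,402],[783,215]])
U=np.c_[385+(V[:,0]-400)/7.143-.5,235+V[:,1]/7.143-.5]
m=least_squares(lambda v:(projN(P[1],S.from_rotvec([0,0,.03]).apply(X)+[v[0],v[1],.0306])-U).ravel(),[.44,-.3]); print("side cart",m.x,m.fun.round(2))
# top: -x top edge y=(315 at x=145 .. 308 at 340), +y wing corner (75,295)
t=lambda v:projN(P[0],S.from_rotvec([0,0,.03]).apply(np.array([[-a,b,.04],[-a,-b,.04]]))+[v[0],v[1],.0306])
V=np.array([[140,318],[343,306]]);U=np.c_[425+V[:,0]/8.333-.5,180+V[:,1]/8.333-.5]
m=least_squares(lambda v:(t(v)-U).ravel(),[.44,-.3]); print("top cart",m.x,m.fun.round(2))
E
python3 c2.py
python3 -m inch '[[[0,0,-0.03],[0,0,0],-1],[[0,0,-0.04],[0,0,0],-1],[[0,0,-0.05],[0,0,0],-1],[[0,0,-0.06],[0,0,0],-1],[[0,0,-0.06],[0,0,0],-1]]'
```

```text
side cart [ 0.44088156 -0.3022401 ] [-0.09 -0.91 -0.69  0.73 -0.83  0.11  0.84  0.71  0.76 -0.8 ]
top cart [ 0.4396673  -0.30055461] [-0.24 -0.03  0.24  0.02]
t: 8.72
tool_pos: [0.4377, -0.3033, 0.2452]
tool_rot: [0.0, -0.015, 1.0, -0.0]
ft_force: [-1.5, 2.0, 9.3]
grip_width: 0.149
grasp_force: 63.1
```

```bash
for i in 1 2 3; do python3 -m inch '[[[0.008,0,0],[0,0,0],-1],[[0.008,0,0],[0,0,0],-1]]' | egrep 'pos|force:'; done; python3 -m inch '[[[0,0,-0.02],[0,0,0],-1],[[0,0,-0.02],[0,0,0],-1]]' | egrep 'pos|force:'
```

```text
tool_pos: [0.438, -0.3033, 0.2451]
ft_force: [-2.0, 0.3, 8.9]
grasp_force: 63.1
tool_pos: [0.4384, -0.3034, 0.245]
ft_force: [-3.3, 0.2, 9.5]
grasp_force: 63.1
tool_pos: [0.4388, -0.3034, 0.245]
ft_force: [-3.6, 0.6, 10.9]
grasp_force: 63.2
tool_pos: [0.4402, -0.3033, 0.2438]
ft_force: [-1.9, 1.7, 13.8]
grasp_force: 64.0
```

```bash
python3 -c "
from h import *
o=r.get_obs();print(o['ft_torque'],o['ft_force'],o['tool_pos'],o['tool_rot'])"
for i in 1 2; do python3 -m inch '[[[0,0.01,0],[0,0,0],-1],[[0,0.01,0],[0,0,0],-1]]' | egrep 'pos|ft_force:';python3 -c "
from h import *
o=r.get_obs();print(o['ft_torque'])"; done;  python3 shot.py f3.npz
```

```text
[ 0.47307489  0.94095862 -0.08044225] [-1.89397193  1.6721789  13.84501555] [ 0.44020081 -0.3032588   0.24378948] [ 4.86498958e-04 -1.51497759e-02  9.99885070e-01 -3.07117187e-04]
tool_pos: [0.4401, -0.3028, 0.2438]
ft_force: [-2.7, 1.7, 11.8]
[ 0.24840626  0.92719299 -0.04978104]
tool_pos: [0.44, -0.3025, 0.2438]
ft_force: [-1.7, -1.0, 11.2]
[-1.15977553e-01  9.79507408e-01 -7.93829538e-04]
10.325 [ 0.44004686 -0.30252545  0.24387056] [ 8.18683634e-04 -1.48752176e-02  9.99887736e-01 -1.60424320e-03] [-2.00432234 -0.46523693 11.95869018] 0.1524180688448743
```

```bash

for i in 1 2 3; do python3 -m inch '[[[0.01,0,0],[0,0,0],-1],[[0.01,0,0],[0,0,0],-1]]' | egrep 'pos|ft_force:';python3 -c "
from h import *
o=r.get_obs();print(o['ft_torque'])"; done
```

```text
tool_pos: [0.4405, -0.3026, 0.2437]
ft_force: [-2.4, -0.5, 12.2]
[-0.12954023  1.20517758 -0.03491595]
tool_pos: [0.4409, -0.3027, 0.2436]
ft_force: [-3.3, -0.7, 11.9]
[-0.15615406  1.43431372  0.01674615]
tool_pos: [0.4414, -0.3027, 0.2435]
ft_force: [-4.4, -0.4, 12.1]
[-0.12744666  1.7242229   0.04971803]
```

```bash
python3 shot.py f4.npz
python3 - <<'E'
from fit import *
P=load("f4.npz")
def c(p,b): return np.clip(cv2.resize(p["img"][b[1]:b[3],b[0]:b[2],::-1],(400,600),interpolation=cv2.INTER_CUBIC)*1.4,0,255).astype(np.uint8)
cv2.imwrite("pics/z4.png",np.hstack([c(P[0],(429,192,469,252)),c(P[1],(390,238,438,310))]))
E
```

```text
11.175 [ 0.44138785 -0.30271274  0.24352096] [-0.00167435 -0.01456024  0.99989207 -0.00102298] [-5.13293438 -1.93481689 13.57213002] 0.14962635724997594
```

View pics/z4.png

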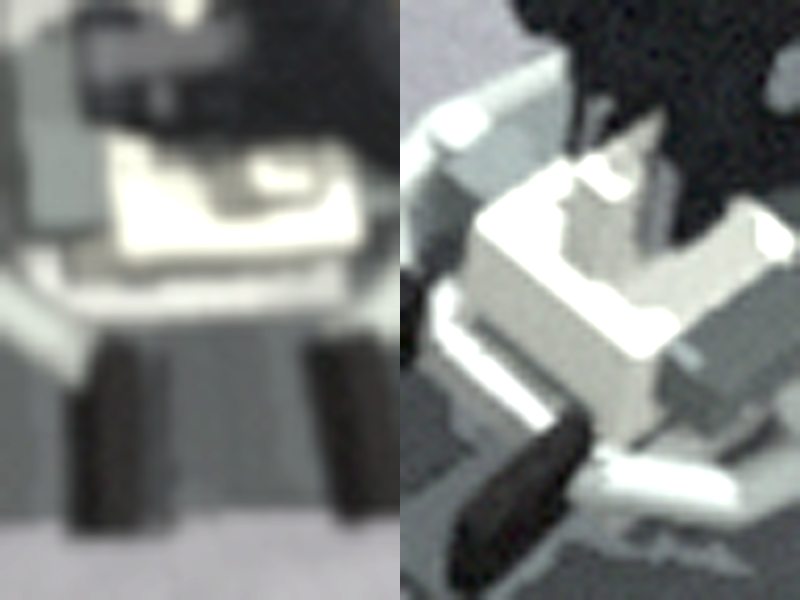

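```bash
cat > c3.py <<'E'
from fit import *
from scipy.optimize import least_squares
from scipy.spatial.transform import Rotation as S
P=load("f4.npz");a,b=.03,.028;z=.0246
X=np.array([[-a,b,.04],[-a,-b,.04],[a,-b,.04]])
V=np.array([[480,222],[648,352],[790,232]])
U=np.c_[390+(V[:,0]-400)/8.333-.5,238+V[:,1]/8.333-.5]
m=least_squares(lambda v:(projN(P[1],S.from_rotvec([0,0,.03]).apply(X)+[v[0],v[1],z])-U).ravel(),[.44,-.3]); print("side cart",m.x,m.fun.round(2))
t=lambda v:projN(P[0],S.from_rotvec([0,0,.03]).apply(np.array([[-a,b,.04],[-a,-b,.04]]))+[v[0],v[1],z])
V=np.array([[120,258],[358,247]]);U=np.c_[429+V[:,0]/10-.5,192+V[:,1]/10-.5]
m=least_squares(lambda v:(t(v)-U).ravel(),[.44,-.3]); print("top cart",m.x,m.fun.round(2))
def px(p,cam,X):
    q=projN(p,X); return (np.c_[(q[:,0]+.5-429)*10,(q[:,1]+.5-192)*10] if cam==0 else np.c_[(q[:,0]+.5-390)*8.333+400,(q[:,1]+.5-238)*8.333]).round()
for cam,k in((0,(.4405,-.3009)),(1,(.4431,-.3016))):
    R=S.from_rotvec([0,0,.03])
    print("inner pocket corners px",px(P[cam],cam,R.apply(np.array([[-.0315,.0295,.026],[-.0315,-.0295,.026],[.0315,-.0295,.026]]))+[*k,0]).tolist())
E
python3 c3.py
```

```text
side cart [ 0.44217094 -0.30108256] [-1.32 -0.63 -0.8   0.76  2.13 -0.32]
top cart [ 0.44086905 -0.30022867] [-0.44  0.14  0.45 -0.14]
inner pocket corners px [[62.0, 288.0], [313.0, 274.0], [284.0, 9.0]]
inner pocket corners px [[451.0, 313.0], [627.0, 462.0], [797.0, 327.0]]
```

```bash
cat > ft.py <<'E'
from h import *
np.set_printoptions(precision=3,suppress=True)
o=r.get_obs();print(o['t'],o['tool_pos'],o['ft_force'],o['ft_torque'])
E
python3 -m inch '[[[0,0,0.04],[0,0,0],-1],[[-0.018,-0.019,0.04],[0,0,0],-1],[[-0.018,-0.019,0.04],[0,0,0],-1],[[-0.018,-0.019,0.04],[0,0,0],-1]]' >/dev/null; python3 ft.py
python3 -m inch '[[[0,0,-0.03],[0,0,0],-1],[[0,0,-0.03],[0,0,0],-1]]' >/dev/null; python3 ft.py
python3 -m inch '[[[0,0,-0.015],[0,0,0],-1],[[0,0,-0.015],[0,0,0],-1]]' >/dev/null; python3 ft.py
```

```text
11.675 [ 0.441 -0.303  0.245] [-0.747  0.867 -1.995] [ 0.002  0.042 -0.042]
11.925 [ 0.441 -0.303  0.242] [-0.496  0.185 -2.449] [-0.022 -0.026 -0.08 ]
12.175 [ 0.441 -0.303  0.241] [-0.212  0.21  -2.597] [ 0.052  0.031 -0.046]
```

```bash
for i in 1 2 3; do python3 -m inch '[[[0,0,-0.03],[0,0,0],-1],[[0,0,-0.03],[0,0,0],-1]]' >/dev/null; python3 ft.py; done
```

```text
12.425 [ 0.441 -0.303  0.238] [ 0.03  -0.198 -2.893] [ 0.057 -0.009 -0.027]
12.675 [ 0.441 -0.303  0.235] [ 0.08   0.836 -2.354] [-0.011  0.024 -0.012]
12.925 [ 0.441 -0.303  0.233] [-1.286 -0.288  2.375] [ 0.135  0.12  -0.013]
```

```bash
python3 -m inch '[[[0,0,-0.015],[0,0,0],-1],[[0,0,-0.015],[0,0,0],-1],[[0,0,-0.015],[0,0,0],-0.4],[[0,0,-0.015],[0,0,0],-0.4],[[0,0,-0.015],[0,0,0],-0.4]]'; python3 ft.py
python3 -m inch '[[[0,0,0.5],[0,0,0],-0.4],[[0,0,0.9],[0,0,0],-0.4],[[0,0,0.9],[0,0,0],-0.4]]'; python3 shot.py f5.npz
python3 - <<'E'
from fit import *
P=load("f5.npz")
x=fit(P,CART,(.4417,-.3012,.03),z0=.012,rad=.006,yr=.06,nyaw=5); print(x)
for p,k in zip(P,((.4405,-.3009),(.4431,-.3016))): print(fit([p],CART,(*k,.03),z0=.012,rad=.006,yr=.06,nyaw=5))
E
```

```text
t: 13.55
tool_pos: [0.4411, -0.3033, 0.2304]
tool_rot: [-0.0, -0.015, 1.0, 0.0]
ft_force: [-0.5, 0.4, -0.9]
grip_width: 0.301
grasp_force: 0.0
13.55 [ 0.441 -0.303  0.23 ] [-0.477  0.394 -0.894] [-0.014 -0.003 -0.012]
t: 13.92
tool_pos: [0.442, -0.3039, 0.3236]
tool_rot: [0.003, -0.015, 1.0, -0.002]
ft_force: [-0.4, 0.1, -0.6]
grip_width: 0.302
grasp_force: 0.0
14.025 [ 0.44082817 -0.30312598  0.32047598] [-1.60639572e-04 -1.51228940e-02  9.99885629e-01  3.98502635e-05] [-0.229441   -0.34270762 -0.91383741] 0.302587078570626
(array([ 0.44211134, -0.30165479,  0.00224752]), np.float64(27.772955460142327))
(array([ 0.4421681 , -0.30023783, -0.05444324]), np.float64(12.521312527782024))
(array([ 0.44231079, -0.30265657,  0.02516928]), np.float64(16.059744014141877))
```

```bash
python3 -m inch '[[[-0.67,-0.02,0],[0,0,0],1],[[-0.67,-0.02,0],[0,0,0],1],[[-0.67,-0.02,0],[0,0,0],1],[[-0.67,-0.02,0],[0,0,0],1],[[-0.67,-0.02,-0.5],[0,0,0],1],[[-0.67,-0.02,-0.9],[0,0,0],1],[[-0.67,-0.02,-0.9],[0,0,0],1]]' 40; python3 ft.py
python3 -m inch '[[[0,0,-0.16],[0,0,0],1],[[0,0,-0.32],[0,0,0],1],[[0,0,-0.32],[0,0,0],1]]'; python3 ft.py
```

```text
t: 14.9
tool_pos: [0.3744, -0.3043, 0.2283]
tool_rot: [-0.002, -0.016, 1.0, 0.002]
ft_force: [-0.0, 0.6, -0.1]
grip_width: 0.997
grasp_force: 0.0
14.9 [ 0.374 -0.304  0.228] [-0.014  0.638 -0.102] [ 0.004 -0.01  -0.032]
t: 15.28
tool_pos: [0.3749, -0.3053, 0.1993]
tool_rot: [0.0, -0.015, 1.0, -0.0]
ft_force: [0.4, 0.1, 0.7]
grip_width: 1.0
grasp_force: 0.0
15.275 [ 0.375 -0.305  0.199] [0.403 0.139 0.72 ] [-0.05   0.014  0.011]
```

```bash
python3 -m inch '[[[0,0,0],[0,0,0],0],[[0,0,0],[0,0,0],0],[[0,0,0],[0,0,0],-0.2],[[0,0,0],[0,0,0],-0.2],[[0,0,0],[0,0,0],-0.2]]' 40; python3 ft.py; python3 -m inch '[[[0,0,0],[0,0,0],-1],[[0,0,0],[0,0,0],-1],[[0,0,0],[0,0,0],-1],[[0,0,0],[0,0,0],-1]]'; python3 ft.py
```

```text
t: 15.9
tool_pos: [0.3733, -0.3051, 0.1998]
tool_rot: [-0.001, -0.015, 1.0, 0.0]
ft_force: [-1.9, 0.7, 6.3]
grip_width: 0.401
grasp_force: 4.0
15.9 [ 0.373 -0.305  0.2  ] [-1.948  0.734  6.314] [0.315 0.489 0.009]
t: 16.4
tool_pos: [0.3735, -0.305, 0.2002]
tool_rot: [-0.0, -0.015, 1.0, 0.0]
ft_force: [-2.7, 1.5, 10.7]
grip_width: 0.278
grasp_force: 39.0
16.4 [ 0.373 -0.305  0.2  ] [-2.712  1.532 10.678] [ 0.453  0.539 -0.045]
```

```bash
python3 -m inch '[[[0,0,0],[0,0,0],0],[[0,0,0],[0,0,0],1],[[0,0,0],[0,0,0],1],[[0,0,0],[0,0,0],1],[[0,0,0],[0,0,0],1],[[0,0,0.5],[0,0,0],1],[[0,0,1.0],[0,0,0],1],[[0,0,1.0],[0,0,0],1],[[0,0,1.0],[0,0,0],0],[[0,0,1.0],[0,0,0],-0.2]]'; python3 ft.py;python3 shot.py f6.npz
python3 - <<'E'
from fit import *
P=load("f6.npz")
def c(p,b): return np.clip(cv2.resize(p["img"][b[1]:b[3],b[0]:b[2],::-1],(400,400),interpolation=cv2.INTER_CUBIC)*1.3,0,255).astype(np.uint8)
cv2.imwrite("pics/z6.png",np.hstack([c(P[0],(412,175,472,235)),c(P[1],(375,230,455,310))]))
E
```

```text
t: 17.65
tool_pos: [0.3737, -0.305, 0.2975]
tool_rot: [-0.001, -0.015, 1.0, 0.001]
ft_force: [0.7, -0.1, -1.1]
grip_width: 0.601
grasp_force: 0.0
17.65 [ 0.374 -0.305  0.298] [ 0.672 -0.112 -1.084] [-0.072  0.008  0.063]
17.75 [ 0.37381262 -0.30503258  0.29752939] [-1.07962576e-03 -1.51914141e-02  9.99883699e-01  8.01912285e-04] [-0.58953463  0.18050673  0.32491825] 0.4252514283157164
```

View pics/z6.png

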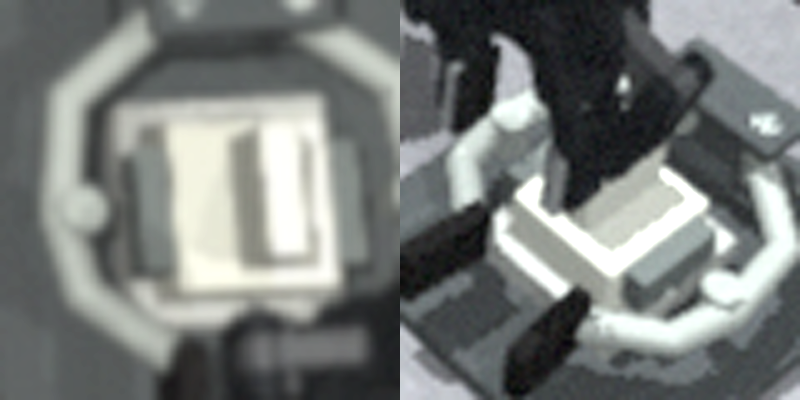

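```bash
python3 -m inch '[[[0.69,0.02,0],[0,0,0],0],[[0.69,0.02,0],[0,0,0],0],[[0.69,0.02,0],[0,0,0],0],[[0.69,0.02,-0.4],[0,0,0],0],[[0.69,0.02,-0.66],[0,0,0],0],[[0.69,0.02,-0.66],[0,0,0],0],[[0.69,0.02,-0.66],[0,0,0],-1],[[0.69,0.02,-0.66],[0,0,0],-1],[[0.69,0.02,-0.66],[0,0,0],-1],[[0.69,0.02,-0.66],[0,0,0],-1]]' 60; python3 ft.py
python3 -m inch '[[[0,0,0.2],[0,0,0],-1],[[0,0,0.5],[0,0,0],-1],[[0,0,1.0],[0,0,0],-1],[[0,0,1.0],[0,0,0],-1]]'; python3 ft.py
```

```text
t: 19.0
tool_pos: [0.4432, -0.3035, 0.2338]
tool_rot: [0.001, -0.015, 1.0, -0.001]
ft_force: [-0.4, -0.0, 6.0]
grip_width: 0.148
grasp_force: 63.0
19.0 [ 0.443 -0.303  0.234] [-0.408 -0.007  6.041] [-0.008  0.261  0.023]
t: 19.5
tool_pos: [0.4441, -0.3039, 0.3361]
tool_rot: [0.004, -0.015, 1.0, -0.002]
ft_force: [0.5, -0.5, -3.4]
grip_width: 0.149
grasp_force: 61.9
19.5 [ 0.444 -0.304  0.336] [ 0.46  -0.519 -3.414] [-0.019 -0.049  0.028]
```

```bash
python3 -m inch '[[[0.14,0.866,0],[0,0,-0.057],-1],[[0.14,0.866,0],[0,0,-0.057],-1],[[0.14,0.866,0],[0,0,-0.057],-1]]' >/dev/null
for i in 1 2 3 4 5 6; do python3 -m inch '[[[0.14,0.866,0],[0,0,0],-1],[[0.14,0.866,0],[0,0,0],-1],[[0.14,0.866,0],[0,0,0],-1]]'>/dev/null; done; python3 ft.py
python3 -m inch '[[[0,0,-0.3],[0,0,0],-1],[[0,0,-0.7],[0,0,0],-1],[[0,0,-0.95],[0,0,0],-1],[[0,0,-1.0],[0,0,0],-1],[[0,0,-1.0],[0,0,0],-1]]'; python3 ft.py
```

```text
22.125 [0.542 0.302 0.332] [-0.468 -0.911 -2.642] [-0.09   0.027  0.038]
t: 22.75
tool_pos: [0.5421, 0.3006, 0.2332]
tool_rot: [0.0, 0.029, 1.0, -0.001]
ft_force: [-0.6, 1.2, -1.9]
grip_width: 0.145
grasp_force: 61.6
22.75 [0.542 0.301 0.233] [-0.574  1.178 -1.885] [ 0.01   0.003 -0.037]
```

```bash
python3 -m inch '[[[0,0,-0.03],[0,0,0],-1],[[0,0,-0.06],[0,0,0],-1],[[0,0,-0.06],[0,0,0],-1]]'; 
python3 -m inch '[[[0,0,-0.01],[0,0,0],-1],[[0,0,-0.01],[0,0,0],-0.5],[[0,0,-0.01],[0,0,0],-0.4],[[0,0,-0.01],[0,0,0],-0.4],[[0,0,0.5],[0,0,0],-0.4],[[0,0,1.0],[0,0,0],-0.4],[[0,0,1.0],[0,0,0],-0.4]]'
python3 -m inch '[[[0,-1,0.3],[0,0,0],0],[[0,-1,0.3],[0,0,0],0],[[0,-1,0.3],[0,0,0],0]]'; python3 shot.py f7.npz
python3 - <<'E'
from fit import *
np.set_printoptions(precision=4,suppress=True)
P=load("f7.npz"); save(P[0],"t7.png",(140,80,500,300),2.2)
for n,x0 in(("B",(.4356,.1365,.43)),("C",(.428,-.004,.13))):
    print(n,*[fit(q,CART,x0,yr=.3,nyaw=9) for q in(P,P[:1],P[1:])])
print("A",fit(P,CARTL,(.541,.303,-.05),z0=.005,yr=.1,nyaw=5))
E
```

```text
t: 23.12
tool_pos: [0.5411, 0.3031, 0.227]
tool_rot: [0.0, 0.027, 1.0, 0.0]
ft_force: [0.5, -0.2, -2.4]
grip_width: 0.148
grasp_force: 61.8
t: 24.0
tool_pos: [0.5424, 0.3037, 0.3315]
tool_rot: [0.004, 0.028, 1.0, 0.003]
ft_force: [0.0, 0.7, 0.1]
grip_width: 0.303
grasp_force: 0.0
t: 24.38
tool_pos: [0.5419, 0.1982, 0.3569]
tool_rot: [0.0, 0.032, 1.0, -0.002]
ft_force: [0.4, 1.3, 0.2]
grip_width: 0.499
grasp_force: 0.0
24.475 [0.54081387 0.20306048 0.35602399] [-6.59593314e-04  2.78586228e-02  9.99611636e-01  1.99626488e-04] [-1.05673887  0.64797541  1.00765738] 0.5006371856391032
B (array([0.4354, 0.1361, 0.4489]), np.float64(29.900772391167543)) (array([0.4355, 0.1364, 0.4351]), np.float64(13.69923700218718)) (array([0.4352, 0.1353, 0.489 ]), np.float64(16.3431253843946))
C (array([ 0.4282, -0.0041,  0.1449]), np.float64(29.80001813460536)) (array([ 0.4286, -0.0046,  0.1088]), np.float64(13.52819108745888)) (array([ 0.4276, -0.0043,  0.187 ]), np.float64(16.511351074538247))
A (array([ 0.5396,  0.3026, -0.189 ]), np.float64(21.095389876277345))
```

View pics/t7.png

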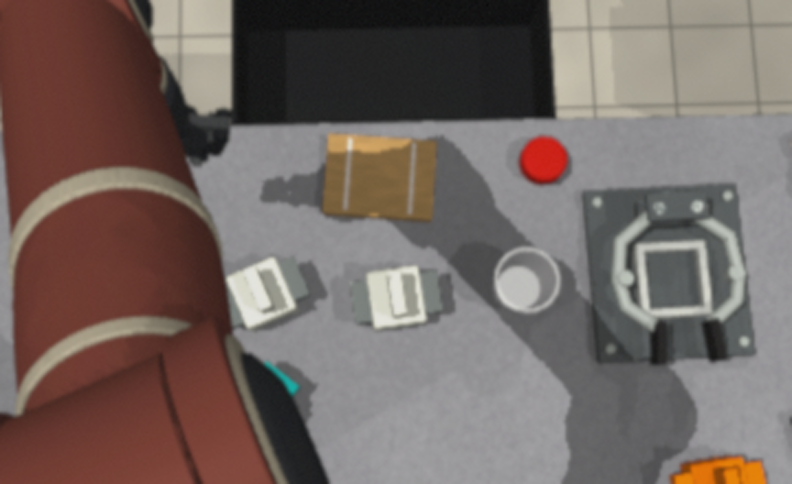

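```bash
python3 -m inch '[[[-0.5,-0.34,-0.2],[0,0,0.12],0],[[-1,-0.68,-0.4],[0,0,0.24],0],[[-1,-0.68,-0.4],[0,0,0.337],0],[[-1,-0.68,-0.4],[0,0,0.337],0]]'>/dev/null
python3 -m inch '[[[-0.05,-0.01,0],[0,0,0],0],[[-0.05,-0.01,-0.5],[0,0,0],0],[[-0.05,-0.01,-0.95],[0,0,0],0],[[-0.05,-0.01,-0.95],[0,0,0],0],[[-0.05,-0.01,-0.95],[0,0,0],0],[[-0.05,-0.01,-0.95],[0,0,0],-1],[[-0.05,-0.01,-0.95],[0,0,0],-1],[[-0.05,-0.01,-0.95],[0,0,0],-1],[[-0.05,-0.01,-0.95],[0,0,0],-1],[[-0.05,-0.01,-0.95],[0,0,0],-1]]' 60; python3 ft.py
python3 -m inch '[[[0,0,0.3],[0,0,0],-1],[[0,0,0.8],[0,0,0],-1],[[0,0,1.0],[0,0,0],-1],[[0,0,1.0],[0,0,0],-1]]'; python3 ft.py
```

```text
t: 26.22
tool_pos: [0.4366, 0.1343, 0.2232]
tool_rot: [0.002, -0.223, 0.975, 0.0]
ft_force: [0.1, 1.5, 7.0]
grip_width: 0.149
grasp_force: 61.5
26.225 [0.437 0.134 0.223] [0.07  1.513 6.992] [-0.006  0.098  0.02 ]
t: 26.72
tool_pos: [0.4361, 0.1338, 0.3231]
tool_rot: [0.002, -0.223, 0.975, 0.0]
ft_force: [0.2, -0.5, -3.7]
grip_width: 0.146
grasp_force: 60.3
26.725 [0.436 0.134 0.323] [ 0.231 -0.465 -3.662] [-0.039  0.039 -0.018]
```

```bash
python3 -m inch '[[[0.02,-0.3,0.2],[0,0,-0.12],-1],[[0.02,-0.6,0.2],[0,0,-0.24],-1],[[0.02,-0.874,0.2],[0,0,-0.28],-1],[[0.02,-0.874,0.2],[0,0,-0.28],-1]]'>/dev/null
for i in 1 2 3; do python3 -m inch '[[[0.02,-0.874,0],[0,0,0],-1],[[0.02,-0.874,0],[0,0,0],-1],[[0.02,-0.874,0],[0,0,0],-1]]'>/dev/null; done
python3 -m inch '[[[0.01,-0.875,0],[0,0,0],-1],[[0.01,-0.875,0],[0,0,0],-1],[[0.01,-0.875,-0.3],[0,0,0],-1],[[0.01,-0.875,-0.7],[0,0,0],-1],[[0.01,-0.875,-0.87],[0,0,0],-1],[[0.01,-0.875,-0.87],[0,0,0],-1],[[0.01,-0.875,-0.87],[0,0,0],-1]]'; python3 ft.py
for i in 1 2; do python3 -m inch '[[[0,0,-0.015],[0,0,0],-1],[[0,0,-0.03],[0,0,0],-1],[[0,0,-0.03],[0,0,0],-1]]'>/dev/null; python3 ft.py; done
```

```text
t: 29.22
tool_pos: [0.446, -0.2999, 0.2543]
tool_rot: [-0.001, -0.017, 1.0, 0.002]
ft_force: [-0.4, 0.4, -4.2]
grip_width: 0.151
grasp_force: 60.3
29.225 [ 0.446 -0.3    0.254] [-0.447  0.423 -4.247] [ 0.115 -0.019  0.02 ]
29.6 [ 0.445 -0.303  0.252] [ 0.169  0.563 -2.357] [-0.002 -0.006 -0.016]
29.975 [ 0.445 -0.303  0.249] [-1.652  0.923  3.463] [ 0.148  0.21  -0.024]
```

```bash
python3 -m inch '[[[0,0,0],[0,0,0],-1],[[0,0,0],[0,0,0],-1],[[0,0,0],[0,0,0],-1]]'>/dev/null; python3 ft.py; python3 -m inch '[[[-0.008,0,0],[0,0,0],-1],[[-0.008,0,0],[0,0,0],-1]]'>/dev/null; python3 ft.py; python3 -m inch '[[[-0.008,0,0],[0,0,0],-1],[[-0.008,0,0],[0,0,0],-1]]'>/dev/null; python3 ft.py;  python3 shot.py f8.npz
python3 - <<'E'
from fit import *
P=load("f8.npz")
def c(p,b): return np.clip(cv2.resize(p["img"][b[1]:b[3],b[0]:b[2],::-1],(400,600),interpolation=cv2.INTER_CUBIC)*1.4,0,255).astype(np.uint8)
cv2.imwrite("pics/z8.png",np.hstack([c(P[0],(429,192,469,252)),c(P[1],(390,238,438,310))]))
E
```

```text
30.35 [ 0.445 -0.303  0.249] [-2.217  0.595  5.757] [ 0.215  0.416 -0.003]
30.6 [ 0.445 -0.303  0.249] [-1.006  1.746  4.184] [ 0.257  0.108 -0.035]
30.85 [ 0.444 -0.303  0.249] [0.137 1.735 4.604] [ 0.123 -0.374  0.048]
30.95 [ 0.44422912 -0.30318621  0.24908701] [ 1.16277906e-03 -1.52908103e-02  9.99882307e-01 -4.59891143e-04] [1.56311882 0.91355833 5.16131428] 0.15011012755415987
```

View pics/z8.png

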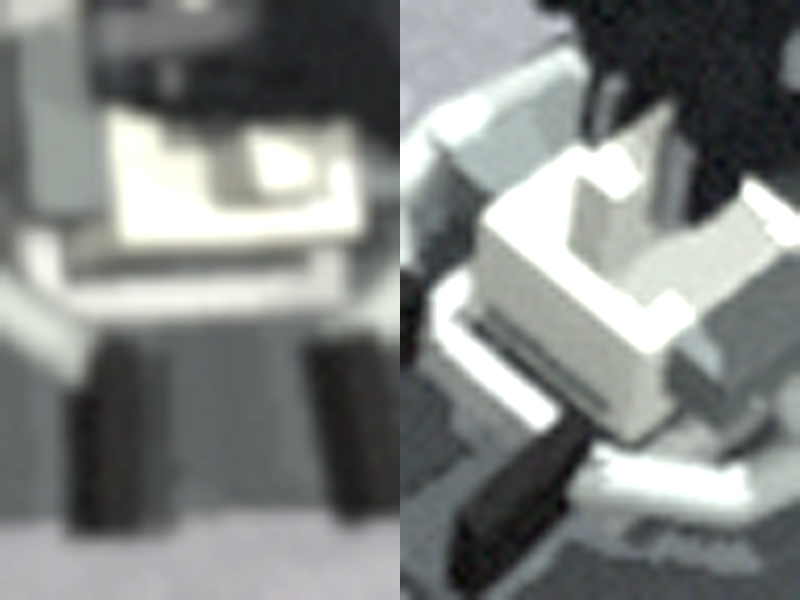

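```bash
python3 -m inch '[[[0,0,0.03],[0,0,0],-1],[[-0.025,0,0.03],[0,0,0],-1],[[-0.025,0,0.03],[0,0,0],-1],[[-0.025,0,-0.01],[0,0,0],-1],[[-0.025,0,-0.01],[0,0,0],-1],[[-0.025,0,-0.01],[0,0,0],-1]]'>/dev/null; python3 ft.py;python3 -m inch '[[[0,0,-0.02],[0,0,0],-1],[[0,0,-0.02],[0,0,0],-1]]'>/dev/null; python3 ft.py
```

```text
31.7 [ 0.441 -0.303  0.247] [ 0.501  0.495 -2.887] [-0.034 -0.12  -0.068]
31.95 [ 0.441 -0.303  0.245] [-0.028 -0.095 -3.476] [ 0.032 -0.246 -0.019]
```

```bash
for i in 1 2 3; do python3 -m inch '[[[0,0,-0.02],[0,0,0],-1],[[0,0,-0.035],[0,0,0],-1],[[0,0,-0.035],[0,0,0],-1]]' >/dev/null; python3 ft.py; done
```

```text
32.325 [ 0.441 -0.303  0.242] [ 1.013 -0.003 -2.77 ] [-0.049 -0.204 -0.044]
32.7 [ 0.441 -0.303  0.239] [ 0.95  -0.125 -4.178] [-0.01  -0.254 -0.066]
33.075 [ 0.441 -0.303  0.235] [0.285 0.843 0.157] [ 0.031 -0.111 -0.005]
```

```bash
python3 -m inch '[[[0,0,-0.02],[0,0,0],-1],[[0,0,-0.02],[0,0,0],-1],[[0,0,-0.01],[0,0,0],-0.4],[[0,0,-0.01],[0,0,0],-0.4],[[0,0,-0.01],[0,0,0],-0.4],[[0,0,0.4],[0,0,0],-0.4],[[0,0,0.88],[0,0,0],-0.4],[[0,0,0.88],[0,0,0],-0.4]]'; python3 shot.py f9.npz
python3 -m inch '[[[-0.67,-0.02,0],[0,0,0],1],[[-0.67,-0.02,0],[0,0,0],1],[[-0.67,-0.02,0],[0,0,0],1],[[-0.67,-0.02,0],[0,0,0],1],[[-0.67,-0.02,-0.5],[0,0,0],1],[[-0.67,-0.02,-0.9],[0,0,0],1],[[-0.67,-0.02,-0.9],[0,0,0],1]]' 40 >/dev/null; python3 ft.py
python3 -m inch '[[[0,0,-0.16],[0,0,0],1],[[0,0,-0.32],[0,0,0],1],[[0,0,-0.32],[0,0,0],1]]'; python3 ft.py
python3 - <<'E'
from fit import *
a=load("f5.npz");b=load("f9.npz")
for p,q in zip(a,b):
    print(fit([p],CART,(.442,-.3015,.03),z0=.012,rad=.006,yr=.06,nyaw=3)[0],fit([q],CART,(.442,-.3015,.03),z0=.012,rad=.006,yr=.06,nyaw=3)[0])
E
```

```text
t: 34.08
tool_pos: [0.442, -0.3039, 0.3266]
tool_rot: [0.003, -0.015, 1.0, -0.002]
ft_force: [0.1, 0.4, -0.1]
grip_width: 0.303
grasp_force: 0.0
34.175 [ 0.44071981 -0.30305973  0.32310849] [-7.71648943e-05 -1.51171982e-02  9.99885724e-01 -5.05327755e-05] [-0.64430061  0.20326671 -0.92192921] 0.29706223014298133
35.05 [ 0.374 -0.304  0.231] [ 0.454 -0.65   0.212] [-0.025 -0.047  0.007]
t: 35.42
tool_pos: [0.3748, -0.3052, 0.2018]
tool_rot: [0.0, -0.016, 1.0, -0.0]
ft_force: [0.6, 0.2, -0.4]
grip_width: 1.002
grasp_force: 0.0
35.425 [ 0.375 -0.305  0.202] [ 0.628  0.21  -0.36 ] [0.001 0.017 0.034]
[ 0.44216804 -0.3002378  -0.05443857] [ 0.44192334 -0.30031599 -0.04849785]
[ 0.4423451  -0.30266869  0.02390596] [ 0.4410854  -0.30253072  0.04095021]
```

Seated the same as the first. Squeeze, release, regrasp, carry to the middle bay.

```bash
python3 -m inch '[[[0,0,0],[0,0,0],0],[[0,0,0],[0,0,0],0],[[0,0,0],[0,0,0],-0.2],[[0,0,0],[0,0,0],-0.2],[[0,0,0],[0,0,0],-1],[[0,0,0],[0,0,0],-1],[[0,0,0],[0,0,0],-1],[[0,0,0],[0,0,0],-1],[[0,0,0],[0,0,0],-1]]' 40; python3 -m inch '[[[0,0,0],[0,0,0],0],[[0,0,0],[0,0,0],1],[[0,0,0],[0,0,0],1],[[0,0,0],[0,0,0],1],[[0,0,0],[0,0,0],1],[[0,0,0.5],[0,0,0],1],[[0,0,1.0],[0,0,0],1],[[0,0,1.0],[0,0,0],1],[[0,0,1.0],[0,0,0],0],[[0,0,1.0],[0,0,0],-0.2]]'; python3 shot.py f10.npz
python3 - <<'E'
from fit import *
a=load("f6.npz");b=load("f10.npz")
for p,q in zip(a,b):
  for E in(CART,CARTL):
    print([fit([f],E,(.442,-.3015,.03),z0=.012,rad=.004,yr=.03,nyaw=3)[1] for f in(p,q)])
E
```

```text
t: 36.55
tool_pos: [0.3734, -0.3049, 0.2028]
tool_rot: [-0.0, -0.015, 1.0, -0.0]
ft_force: [-2.6, 2.4, 10.6]
grip_width: 0.274
grasp_force: 39.1
t: 37.8
tool_pos: [0.3735, -0.3049, 0.3]
tool_rot: [-0.001, -0.015, 1.0, 0.001]
ft_force: [-0.0, -0.3, 0.3]
grip_width: 0.602
grasp_force: 0.0
37.9 [ 0.37369415 -0.30496478  0.30001966] [-1.09436596e-03 -1.51529115e-02  9.99884267e-01  8.03151016e-04] [ 0.24557969 -0.3940361  -0.04121304] 0.4164125013008705
[np.float64(12.07807974448896), np.float64(11.801197177487403)]
[np.float64(12.863973408459081), np.float64(12.518927814779671)]
[np.float64(10.991388103850817), np.float64(11.072161415499652)]
[np.float64(11.169884834351956), np.float64(11.168756220701658)]
```

```bash
python3 -m inch '[[[0.69,0.02,0],[0,0,0],0],[[0.69,0.02,0],[0,0,0],0],[[0.69,0.02,0],[0,0,0],0],[[0.69,0.02,-0.4],[0,0,0],0],[[0.69,0.02,-0.65],[0,0,0],0],[[0.69,0.02,-0.65],[0,0,0],0],[[0.69,0.02,-0.65],[0,0,0],-1],[[0.69,0.02,-0.65],[0,0,0],-1],[[0.69,0.02,-0.65],[0,0,0],-1],[[0.69,0.02,-0.65],[0,0,0],-1]]' 60; 
python3 -m inch '[[[0,0,0.2],[0,0,0],-1],[[0,0,0.5],[0,0,0],-1],[[0,0,1.0],[0,0,0],-1],[[0,0,1.0],[0,0,0],-1]]'
python3 -m inch '[[[0,0.873,0],[0,0,-0.057],-1],[[0,0.873,0],[0,0,-0.057],-1],[[0,0.873,0],[0,0,-0.057],-1]]' >/dev/null
for i in 1 2 3 4 5; do python3 -m inch '[[[0,0.873,0],[0,0,0],-1],[[0,0.873,0],[0,0,0],-1],[[0,0.873,0],[0,0,0],-1]]'>/dev/null; done
python3 -m inch '[[[-0.04,0.873,0],[0,0,0],-1],[[-0.04,0.873,0],[0,0,0],-1],[[-0.04,0.873,0],[0,0,0],-1],[[-0.04,0.873,-0.5],[0,0,0],-1],[[-0.04,0.873,-0.9],[0,0,0],-1],[[-0.04,0.873,-1.0],[0,0,0],-1],[[-0.04,0.873,-1.0],[0,0,0],-1],[[-0.04,0.873,-1.0],[0,0,0],-1]]'; python3 ft.py
```

```text
t: 39.15
tool_pos: [0.4431, -0.3034, 0.2373]
tool_rot: [0.001, -0.015, 1.0, -0.001]
ft_force: [-1.7, 1.6, 5.3]
grip_width: 0.147
grasp_force: 62.7
t: 39.65
tool_pos: [0.444, -0.3037, 0.3395]
tool_rot: [0.004, -0.015, 1.0, -0.002]
ft_force: [1.3, -0.3, -3.1]
grip_width: 0.15
grasp_force: 61.5
t: 42.9
tool_pos: [0.44, 0.3076, 0.2378]
tool_rot: [0.001, 0.028, 1.0, 0.001]
ft_force: [-0.2, 0.2, -3.0]
grip_width: 0.149
grasp_force: 61.4
42.9 [0.44  0.308 0.238] [-0.245  0.157 -3.016] [-0.012 -0.015 -0.02 ]
```

```bash
python3 -m inch '[[[0,0,-0.03],[0,0,0],-1],[[0,0,-0.06],[0,0,0],-1],[[0,0,-0.065],[0,0,0],-1],[[0,0,-0.065],[0,0,0],-1]]'; python3 ft.py
python3 -m inch '[[[0,0,0],[0,0,0],-0.5],[[0,0,0],[0,0,0],-0.4],[[0,0,0],[0,0,0],-0.4],[[0,0,0.5],[0,0,0],-0.4],[[0,0,1.0],[0,0,0],-0.4],[[0,0,1.0],[0,0,0],-0.4]]' >/dev/null
for i in 1 2 ; do python3 -m inch '[[[0.2,-0.95,0.1],[0,0,0],0],[[0.2,-0.95,0.1],[0,0,0],0],[[0.2,-0.95,0.1],[0,0,0],0]]'; done; python3 shot.py f11.npz
python3 - <<'E'
from fit import *
np.set_printoptions(precision=4,suppress=True)
P=load("f11.npz"); im=np.vstack([P[0]["img"][130:300,140:420],P[1]["img"][100:270,180:460]])[:,:,::-1]
cv2.imwrite("pics/t11.png",cv2.resize(im,None,fx=1.75,fy=1.75,interpolation=cv2.INTER_CUBIC))
print("C",*[fit(q,CART,(.428,-.004,.13),yr=.3,nyaw=9) for q in(P,P[:1],P[1:])])
E
```

```text
t: 43.4
tool_pos: [0.4391, 0.3083, 0.2304]
tool_rot: [0.0, 0.027, 1.0, 0.0]
ft_force: [-0.4, -0.2, 2.4]
grip_width: 0.149
grasp_force: 62.1
43.4 [0.439 0.308 0.23 ] [-0.405 -0.239  2.375] [-0.165  0.08   0.01 ]
t: 44.52
tool_pos: [0.4596, 0.2093, 0.3389]
tool_rot: [-0.001, 0.031, 1.0, -0.002]
ft_force: [0.1, 0.5, -0.8]
grip_width: 0.5
grasp_force: 0.0
t: 44.9
tool_pos: [0.4793, 0.1157, 0.349]
tool_rot: [-0.0, 0.03, 1.0, -0.001]
ft_force: [-0.7, 0.7, -0.7]
grip_width: 0.498
grasp_force: 0.0
45.0 [0.47861415 0.11924143 0.3490211 ] [-7.63128903e-04  2.68763450e-02  9.99638366e-01  4.66083182e-04] [-0.11035    -0.1200596  -1.47736288] 0.505573272922173
C (array([ 0.4285, -0.0042,  0.1287]), np.float64(29.828786359949284)) (array([ 0.4285, -0.0044,  0.1131]), np.float64(13.890228245880229)) (array([ 0.4271, -0.0048,  0.2097]), np.float64(16.212798137810573))
```

View pics/t11.png

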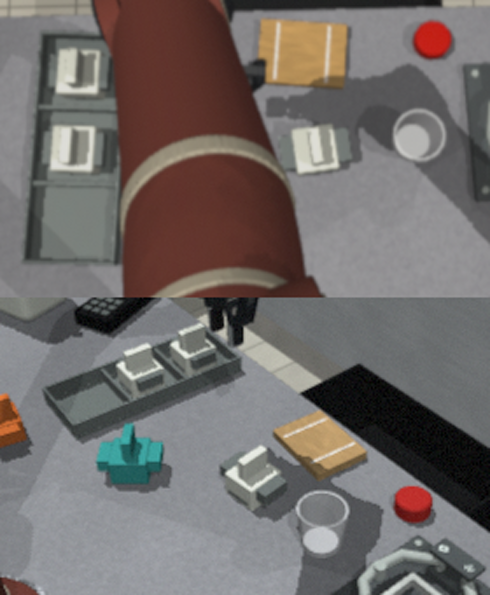

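```bash
python3 -m inch '[[[-0.25,-0.5,-0.1],[0,0,0.12],0],[[-0.5,-0.97,-0.4],[0,0,0.127],0],[[-0.5,-0.97,-0.4],[0,0,0.127],0]]'>/dev/null
python3 -m inch '[[[0,-0.27,0],[0,0,0],0],[[0,-0.27,-0.4],[0,0,0],0],[[0,-0.27,-0.85],[0,0,0],0],[[0,-0.27,-0.85],[0,0,0],0],[[0,-0.27,-0.85],[0,0,0],0],[[0,-0.27,-0.85],[0,0,0],-1],[[0,-0.27,-0.85],[0,0,0],-1],[[0,-0.27,-0.85],[0,0,0],-1],[[0,-0.27,-0.85],[0,0,0],-1],[[0,-0.27,-0.85],[0,0,0],-1]]' 60; python3 ft.py
python3 -m inch '[[[0,0,0.3],[0,0,0],-1],[[0,0,0.8],[0,0,0],-1],[[0,0,1.0],[0,0,0],-1],[[0,0,1.0],[0,0,0],-1]]'; python3 ft.py
```

```text
t: 46.62
tool_pos: [0.4295, -0.0058, 0.2263]
tool_rot: [0.002, -0.068, 0.998, 0.0]
ft_force: [-1.2, 0.5, 5.5]
grip_width: 0.148
grasp_force: 59.9
46.625 [ 0.43  -0.006  0.226] [-1.185  0.485  5.477] [0.189 0.061 0.001]
t: 47.12
tool_pos: [0.429, -0.0061, 0.3265]
tool_rot: [0.002, -0.067, 0.998, -0.0]
ft_force: [0.1, -0.3, -2.8]
grip_width: 0.147
grasp_force: 59.2
47.125 [ 0.429 -0.006  0.327] [ 0.087 -0.349 -2.788] [-0.012  0.049 -0.009]
```

```bash
python3 -m inch '[[[0.04,-0.5,0.2],[0,0,-0.07],-1],[[0.04,-0.99,0.2],[0,0,-0.07],-1],[[0.04,-0.99,0.2],[0,0,-0.07],-1]]'>/dev/null
python3 -m inch '[[[0.04,-0.99,0],[0,0,0],-1],[[0.04,-0.99,0],[0,0,0],-1],[[0.04,-0.99,0],[0,0,0],-1]]'>/dev/null
python3 -m inch '[[[0.04,-0.99,0],[0,0,0],-1],[[0.04,-0.99,0],[0,0,0],-1],[[0.04,-0.99,0],[0,0,0],-1],[[0.04,-0.99,-0.5],[0,0,0],-1],[[0.04,-0.99,-0.87],[0,0,0],-1],[[0.04,-0.99,-0.87],[0,0,0],-1],[[0.04,-0.99,-0.87],[0,0,0],-1],[[0.04,-0.99,-0.87],[0,0,0],-1]]'; python3 ft.py
for i in 1 2 3; do python3 -m inch '[[[0,0,-0.015],[0,0,0],-1],[[0,0,-0.025],[0,0,0],-1],[[0,0,-0.025],[0,0,0],-1]]'>/dev/null; python3 ft.py; done
```

```text
t: 48.88
tool_pos: [0.4414, -0.3026, 0.259]
tool_rot: [0.001, -0.015, 1.0, -0.0]
ft_force: [-0.1, -0.2, -4.1]
grip_width: 0.149
grasp_force: 60.8
48.875 [ 0.441 -0.303  0.259] [-0.073 -0.236 -4.087] [ 0.05   0.012 -0.014]
49.25 [ 0.441 -0.303  0.255] [-0.394 -0.171 -2.623] [ 0.014 -0.012  0.021]
49.625 [ 0.441 -0.303  0.253] [-0.263  1.14  -2.799] [-0.03  -0.03  -0.008]
50.0 [ 0.441 -0.303  0.25 ] [ 0.042 -0.067 -1.812] [-0.017 -0.206 -0.072]
```

```bash
for i in 1 2 3 4; do python3 -m inch '[[[0,0,-0.02],[0,0,0],-1],[[0,0,-0.03],[0,0,0],-1],[[0,0,-0.03],[0,0,0],-1]]'>/dev/null; python3 ft.py; done
```

```text
50.375 [ 0.441 -0.303  0.247] [ 1.795 -0.092 -4.427] [-0.026 -0.398 -0.019]
50.75 [ 0.441 -0.303  0.244] [ 0.786  0.773 -3.   ] [-0.056 -0.469 -0.07 ]
51.125 [ 0.441 -0.303  0.241] [ 1.483 -0.063 -3.213] [-0.047 -0.686 -0.076]
51.5 [ 0.441 -0.303  0.238] [ 2.914  0.594 -1.571] [ 0.003 -0.749 -0.053]
```

```bash
python3 -m inch '[[[0.005,0,-0.02],[0,0,0],-1],[[0.005,0,-0.03],[0,0,0],-1]]' >/dev/null; python3 ft.py; python3 -m inch '[[[0,0,0.01],[0,0,0],-0.4],[[0,0,0.01],[0,0,0],-0.4],[[0,0,0.01],[0,0,0],-0.4],[[0,0,0.4],[0,0,0],-0.4],[[0,0,0.87],[0,0,0],-0.4],[[0,0,0.87],[0,0,0],-0.4]]'; python3 shot.py f12.npz
python3 - <<'E'
from fit import *
b=load("f12.npz")
for q in b: print(fit([q],CART,(.442,-.3015,.03),z0=.012,rad=.006,yr=.06,nyaw=3))
E
```

```text
51.75 [ 0.442 -0.303  0.238] [-0.814  2.247 23.021] [ 0.813  0.591 -0.04 ]
t: 52.5
tool_pos: [0.4422, -0.3037, 0.3253]
tool_rot: [0.003, -0.015, 1.0, -0.002]
ft_force: [0.2, 0.2, 0.3]
grip_width: 0.303
grasp_force: 0.0
52.6 [ 0.44106434 -0.30292314  0.32197146] [-3.83907428e-04 -1.50790009e-02  9.99886226e-01  1.04875572e-04] [-0.77477397  0.39586901 -0.18065283] 0.3006185070004234
(array([ 0.4419196 , -0.30076318, -0.025789  ]), np.float64(11.985009382323186))
(array([ 0.44113312, -0.30292388,  0.04821485]), np.float64(15.853057426329931))
```

```bash
python3 -m inch '[[[-0.67,-0.02,0],[0,0,0],1],[[-0.67,-0.02,0],[0,0,0],1],[[-0.67,-0.02,0],[0,0,0],1],[[-0.67,-0.02,0],[0,0,0],1],[[-0.67,-0.02,-0.5],[0,0,0],1],[[-0.67,-0.02,-0.9],[0,0,0],1],[[-0.67,-0.02,-0.9],[0,0,0],1]]' 40 >/dev/null; python3 ft.py
python3 -m inch '[[[0,0,-0.16],[0,0,0],1],[[0,0,-0.32],[0,0,0],1],[[0,0,-0.32],[0,0,0],1]]' >/dev/null; python3 ft.py
python3 -m inch '[[[0,0,0],[0,0,0],0],[[0,0,0],[0,0,0],0],[[0,0,0],[0,0,0],-0.2],[[0,0,0],[0,0,0],-0.2],[[0,0,0],[0,0,0],-1],[[0,0,0],[0,0,0],-1],[[0,0,0],[0,0,0],-1],[[0,0,0],[0,0,0],-1],[[0,0,0],[0,0,0],-1]]' 40; python3 -m inch '[[[0,0,0],[0,0,0],0],[[0,0,0],[0,0,0],1],[[0,0,0],[0,0,0],1],[[0,0,0],[0,0,0],1],[[0,0,0],[0,0,0],1],[[0,0,0.5],[0,0,0],1],[[0,0,1.0],[0,0,0],1],[[0,0,1.0],[0,0,0],1],[[0,0,1.0],[0,0,0],0],[[0,0,1.0],[0,0,0],-0.2]]'; python3 shot.py f13.npz
python3 - <<'E'
from fit import *
b=load("f13.npz")
for q in b:
  for E in(CART,CARTL): print(fit([q],E,(.442,-.3015,.03),z0=.012,rad=.004,yr=.03,nyaw=3)[1])
E
```

```text
53.475 [ 0.375 -0.304  0.23 ] [-0.209  0.148  0.27 ] [-0.036  0.    -0.044]
53.85 [ 0.375 -0.305  0.201] [ 0.459 -0.29  -0.706] [ 0.032  0.004 -0.041]
t: 54.98
tool_pos: [0.3736, -0.305, 0.2018]
tool_rot: [-0.001, -0.015, 1.0, -0.0]
ft_force: [-3.9, 2.6, 11.7]
grip_width: 0.276
grasp_force: 39.3
t: 56.22
tool_pos: [0.3741, -0.3047, 0.299]
tool_rot: [-0.001, -0.015, 1.0, 0.001]
ft_force: [0.6, -0.1, -1.1]
grip_width: 0.6
grasp_force: 0.0
56.325 [ 0.37422414 -0.30485339  0.29904219] [-1.04528592e-03 -1.51438804e-02  9.99884468e-01  7.87525447e-04] [-0.08291756  0.8518731   0.57457295] 0.424838239536083
11.813874600135835
12.502960187991775
11.121576607952823
11.180165300311446
```

```bash
python3 -m inch '[[[0.69,0.02,0],[0,0,0],0],[[0.69,0.02,0],[0,0,0],0],[[0.69,0.02,0],[0,0,0],0],[[0.69,0.02,-0.4],[0,0,0],0],[[0.69,0.02,-0.64],[0,0,0],0],[[0.69,0.02,-0.64],[0,0,0],0],[[0.69,0.02,-0.64],[0,0,0],-1],[[0.69,0.02,-0.64],[0,0,0],-1],[[0.69,0.02,-0.64],[0,0,0],-1],[[0.69,0.02,-0.64],[0,0,0],-1]]' 60; 
python3 -m inch '[[[0,0,0.2],[0,0,0],-1],[[0,0,0.5],[0,0,0],-1],[[0,0,1.0],[0,0,0],-1],[[0,0,1.0],[0,0,0],-1]]'
python3 -m inch '[[[0,0.9,0],[0,0,-0.057],-1],[[0,0.9,0],[0,0,-0.057],-1],[[0,0.9,0],[0,0,-0.057],-1]]' >/dev/null
for i in 1 2 3 4; do python3 -m inch '[[[0,0.9,0],[0,0,0],-1],[[0,0.9,0],[0,0,0],-1],[[0,0.9,0],[0,0,0],-1]]'>/dev/null; done
for i in 1 2; do python3 -m inch '[[[-0.53,0.834,0],[0,0,0],-1],[[-0.53,0.834,0],[0,0,0],-1],[[-0.53,0.834,0],[0,0,0],-1],[[-0.53,0.834,0],[0,0,0],-1]]'; done
python3 -m inch '[[[0,0,-0.5],[0,0,0],-1],[[0,0,-0.9],[0,0,0],-1],[[0,0,-1.0],[0,0,0],-1],[[0,0,-1.0],[0,0,0],-1],[[0,0,-1.0],[0,0,0],-1]]'; python3 ft.py
```

```text
t: 57.58
tool_pos: [0.4436, -0.3033, 0.2373]
tool_rot: [0.001, -0.015, 1.0, -0.001]
ft_force: [-1.7, 1.0, 5.6]
grip_width: 0.146
grasp_force: 62.4
t: 58.08
tool_pos: [0.4445, -0.3036, 0.3395]
tool_rot: [0.004, -0.015, 1.0, -0.002]
ft_force: [-0.0, -0.3, -3.1]
grip_width: 0.145
grasp_force: 61.3
t: 60.45
tool_pos: [0.3918, 0.2278, 0.336]
tool_rot: [0.0, 0.03, 1.0, -0.001]
ft_force: [-0.3, -0.8, -3.3]
grip_width: 0.148
grasp_force: 61.2
t: 60.95
tool_pos: [0.3391, 0.3117, 0.336]
tool_rot: [0.0, 0.03, 1.0, -0.001]
ft_force: [-0.1, -1.3, -2.6]
grip_width: 0.151
grasp_force: 61.2
t: 61.58
tool_pos: [0.3384, 0.3138, 0.2375]
tool_rot: [0.001, 0.028, 1.0, 0.001]
ft_force: [-0.2, -0.4, -2.2]
grip_width: 0.145
grasp_force: 61.1
61.575 [0.338 0.314 0.238] [-0.217 -0.396 -2.188] [-0.064 -0.011  0.019]
```

```bash
python3 -m inch '[[[0,0,-0.03],[0,0,0],-1],[[0,0,-0.06],[0,0,0],-1],[[0,0,-0.065],[0,0,0],-1],[[0,0,-0.065],[0,0,0],-1]]'; 
python3 -m inch '[[[0,0,0],[0,0,0],-0.5],[[0,0,0],[0,0,0],-0.4],[[0,0,0],[0,0,0],-0.4],[[0,0,0.5],[0,0,0],-0.4],[[0,0,1.0],[0,0,0],-0.4],[[0,0,1.0],[0,0,0],-0.4]]' >/dev/null
python3 -m inch '[[[0.75,-0.76,0],[0,0,-0.027],0.4],[[0.75,-0.76,0],[0,0,-0.027],0.4],[[0.75,-0.76,0],[0,0,-0.027],0.4]]'
python3 -m inch '[[[0.75,-0.76,0],[0,0,0],0.4],[[0.75,-0.76,0],[0,0,0],0.4],[[0.75,-0.76,0],[0,0,0],0.4]]'
for i in 1 2 ; do python3 -m inch '[[[0,-0.76,0],[0,0,0],0.4],[[0,-0.76,0],[0,0,0],0.4],[[0,-0.76,0],[0,0,0],0.4]]'; done; python3 shot.py f14.npz
python3 - <<'E'
from fit import *
np.set_printoptions(precision=4,suppress=True)
P=load("f14.npz"); im=np.vstack([P[0]["img"][120:290,140:420],P[1]["img"][100:270,180:460]])[:,:,::-1]
cv2.imwrite("pics/t14.png",cv2.resize(im,None,fx=1.75,fy=1.75,interpolation=cv2.INTER_CUBIC))
print("pad",fit(P[:1],PAD,(.563,.009,-.09),yr=.2,nyaw=9),fit(P[1:],PAD,(.563,.009,-.09),yr=.2,nyaw=9))
E
```

```text
t: 62.08
tool_pos: [0.3376, 0.3141, 0.2303]
tool_rot: [0.0, 0.027, 1.0, 0.0]
ft_force: [-0.6, -0.1, 5.2]
grip_width: 0.149
grasp_force: 62.1
t: 63.2
tool_pos: [0.4147, 0.2341, 0.3286]
tool_rot: [-0.0, 0.052, 0.999, -0.002]
ft_force: [-0.7, 0.9, -0.7]
grip_width: 0.701
grasp_force: 0.0
t: 63.58
tool_pos: [0.4891, 0.1588, 0.3286]
tool_rot: [-0.0, 0.051, 0.999, -0.001]
ft_force: [-1.0, -0.0, -0.5]
grip_width: 0.699
grasp_force: 0.0
t: 63.95
tool_pos: [0.4867, 0.086, 0.3292]
tool_rot: [-0.001, 0.048, 0.999, 0.0]
ft_force: [-0.2, 0.8, -0.6]
grip_width: 0.698
grasp_force: 0.0
t: 64.32
tool_pos: [0.4874, 0.0107, 0.3295]
tool_rot: [-0.0, 0.048, 0.999, 0.0]
ft_force: [0.1, 0.4, -0.8]
grip_width: 0.701
grasp_force: 0.0
64.425 [0.48747787 0.0123419  0.32961205] [-7.45753995e-05  4.59405039e-02  9.98943741e-01  9.30940533e-04] [-0.02259129  0.2734273   0.08959802] 0.6995463662212632
pad (array([0.5431, 0.0045, 0.06  ]), np.float64(4.722263395043659)) (array([ 0.5639,  0.0077, -0.1243]), np.float64(19.482114489311524))
```

View pics/t14.png

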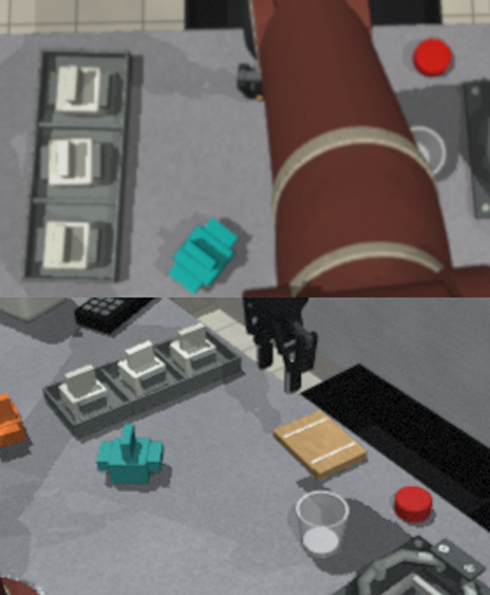

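```bash
python3 -m inch '[[[0,-0.03,-0.5],[0,0,0],0.4],[[0,-0.03,-1.0],[0,0,0],0.4],[[0,-0.03,-1.0],[0,0,0],0.4]]'; python3 -m inch '[[[0,0,-0.35],[0,0,0],0.4],[[0,0,-0.57],[0,0,0],0.4],[[0,0,-0.57],[0,0,0],0.4],[[0,0,-0.57],[0,0,0],0.4]]'; python3 ft.py
python3 -m inch '[[[0.1,0,0],[0,0,0],0.4],[[0.2,0,0],[0,0,0],0.4],[[0.3,0,0],[0,0,0],0.4],[[0.4,0,0],[0,0,0],0.4],[[0.5,0,0],[0,0,0],0.4],[[0.6,0,0],[0,0,0],0.4],[[0.7,0,0],[0,0,0],0.4],[[0.7,0,0],[0,0,0],0.4]]'; python3 ft.py
```

```text
t: 64.8
tool_pos: [0.4862, 0.0089, 0.2269]
tool_rot: [-0.004, 0.046, 0.999, 0.0]
ft_force: [-0.7, 0.0, 0.8]
grip_width: 0.7
grasp_force: 0.0
t: 65.3
tool_pos: [0.4883, 0.0075, 0.1745]
tool_rot: [0.002, 0.047, 0.999, 0.0]
ft_force: [0.2, 0.2, 0.5]
grip_width: 0.7
grasp_force: 0.0
65.3 [0.488 0.007 0.174] [0.226 0.192 0.547] [0.009 0.004 0.023]
t: 66.3
tool_pos: [0.5587, 0.0068, 0.1727]
tool_rot: [0.001, 0.048, 0.999, 0.0]
ft_force: [-0.5, 0.7, 0.2]
grip_width: 0.695
grasp_force: 0.0
66.3 [0.559 0.007 0.173] [-0.513  0.666  0.205] [ 0.013  0.084 -0.002]
```

```bash
python3 -m inch '[[[0.08,0,0],[0,0,0],0.4],[[0.16,0,0],[0,0,0],0.4],[[0.24,0,0],[0,0,0],0.4],[[0.32,0,0],[0,0,0],0.4],[[0.4,0,0],[0,0,0],0.4],[[0.5,0,0],[0,0,0],0.4],[[0.5,0,0],[0,0,0],0.4],[[0.5,0,0],[0,0,0],0.4]]'; python3 ft.py; python3 shot.py f15.npz; python3 -c "
from fit import *
P=load('f15.npz'); im=np.hstack([P[0]['img'][70:270,220:420],P[1]['img'][100:300,300:500]])[:,:,::-1]
cv2.imwrite('pics/t15.png',cv2.resize(im,None,fx=2,fy=2))"
```

```text
t: 67.3
tool_pos: [0.6074, 0.0068, 0.1726]
tool_rot: [-0.0, 0.048, 0.999, -0.0]
ft_force: [-0.7, -0.1, 0.5]
grip_width: 0.699
grasp_force: 0.0
67.3 [0.607 0.007 0.173] [-0.659 -0.12   0.468] [0.01  0.012 0.038]
67.4 [0.60716643 0.00671411 0.17260073] [-3.23115782e-04  4.78680836e-02  9.98853612e-01 -5.92999875e-05] [-0.60321364  0.60436565  0.16773924] 0.7022540246815498
```

View pics/t15.png

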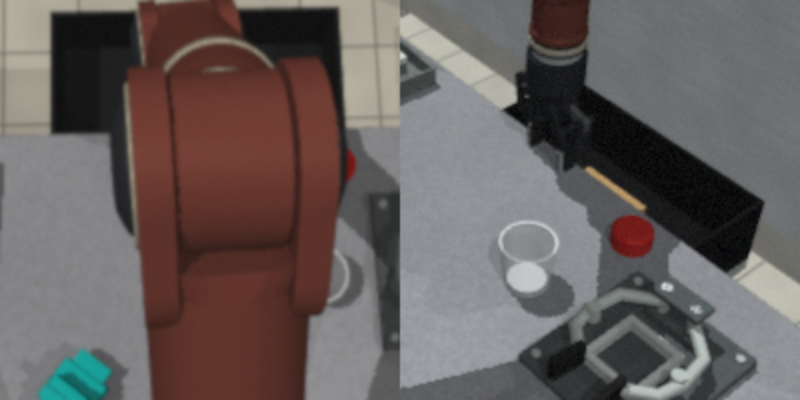

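```bash
python3 -m inch '[[[0.08,0,0],[0,0,0],0.4],[[0.16,0,0],[0,0,0],0.4],[[0.24,0,0],[0,0,0],0.4],[[0.32,0,0],[0,0,0],0.4],[[0.32,0,0],[0,0,0],0.4]]'; python3 ft.py
python3 -m inch '[[[0,0,0.5],[0,0,0],0.4],[[0,0,1],[0,0,0],0.4],[[0,0,1],[0,0,0],0.4]]' >/dev/null
for i in 1 2; do python3 -m inch '[[[-0.7,0.9,0.4],[0,0,0],0.4],[[-0.7,0.9,0.4],[0,0,0],0.4],[[-0.7,0.9,0.4],[0,0,0],0.4]]' >/dev/null; done; python3 -m inch '[[[0,0.4,0.4],[0,0,0],0.4],[[0,0.4,0.4],[0,0,0],0.4],[[0,0.4,0.4],[0,0,0],0.4]]'
python3 shot.py f16.npz; python3 -c "
from fit import *
P=load('f16.npz'); im=np.vstack([P[0]['img'][60:240,140:520],P[1]['img'][90:320,170:550]])[:,:,::-1]
cv2.imwrite('pics/t16.png',cv2.resize(im,None,fx=1.45,fy=1.45))"
```

```text
t: 68.03
tool_pos: [0.6402, 0.0067, 0.1727]
tool_rot: [0.0, 0.048, 0.999, 0.0]
ft_force: [-0.8, 0.0, 0.8]
grip_width: 0.697
grasp_force: 0.0
68.025 [0.64  0.007 0.173] [-0.778  0.036  0.848] [-0.003 -0.005 -0.035]
t: 69.53
tool_pos: [0.5, 0.2251, 0.3915]
tool_rot: [-0.001, 0.049, 0.999, -0.001]
ft_force: [-0.1, -0.1, -0.3]
grip_width: 0.696
grasp_force: 0.0
69.625 [0.49982109 0.2246958  0.39117863] [-0.00122826  0.04940262  0.99877715 -0.00144131] [ 0.49435929  1.14621787 -0.15432601] 0.6974874375495945
```

View pics/t16.png

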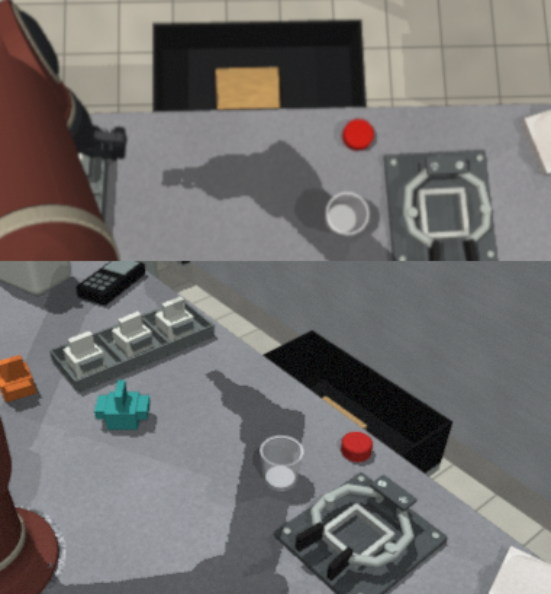

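```bash
python3 -c "
from workcell import r
print(r.finish_job())"
```

```text
the job is handed in; nothing more can be done
None
```

I locked all three white cartridges in the press and stood them in the three crate bays, then slid the cardboard pad into the bin; the last picture shows the cup and red cap where they were, and the job is handed in with no verdict returned yet.

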